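Refill the blank carrier

ROBOT

A 7-joint arm with a two-finger parallel gripper is mounted at the origin on the work surface. World frame = base frame: x ahead of the robot, y to its left, z up, the work surface at z = 0. Lengths are in m, angles in rad, forces in N, time in s.
With the tool pointing down it reaches from about 0.425 to 0.925 m from the base axis. Payload 6.8 kg.
Tool frame: the origin (TCP) lies at the very end of the fingers, on their centre line; the grasp point (between the pads) lies 19 mm behind it; y points along the fingers, x is the direction in which the jaws open and shut, and the axes are right-handed (so a half turn about y gives the same grasp; the last joint's range is limited). The gripper opens to 85 mm and grips with 20 to 120 N. Pads are 22 mm wide; open, the fingers measure 114 mm over their backs; the gripper's body (76 mm by 85 mm) begins 54 mm behind the grasp point. The pads swing forward as they close: fully open they stand 13 mm farther back than shut.
Start: joints at [1.185, 0.477, 0.022, 1.555, -0.011, 1.109, -0.083], TCP at [0.185, -0.649, 0.231] pointing down, gripper open.
Joint ranges: [-2.96, 2.96], [-0.34, 2.1], [-1.41, 1.46], [0.24, 2.44], [-1.37, 4.51], [0.17, 1.92], [-2.96, 2.96]. Speed limits (rad/s): [2.39, 2.39, 3.14, 3.14, 3.14, 3.14, 3.14].

INTERFACE

Orientations are given as a rotation vector (axis times angle).
In Python, from bench import r, imaging gives the robot as it stands.
- The arm moves only by the shell command python3 -m jog 'ROWS' [FORCE]. ROWS is text: rows parted by semicolons, each of 7 numbers parted by spaces: the turn, a rotation vector about the tool's x, y, z in degrees, then the shift along the tool's x, y, z in mm, then the opening, from 0 (shut) to 1 (fully open). A call has exactly 5 rows; each row shifts and turns the commanded pose from where the row before left it, along the tool's axes as they then stand; what a row does not reach is not made up. A row lasts 1/12 s, in which the tool goes at most 41.7 mm and 7.16 degrees, less where a joint would pass 70% of its speed; a pose out of reach is approached as far as the arm can. A call with a gripper value outside its range is refused whole. The fingers move at their own pace and stop on an object; FORCE is the grip in N (left out, the last holds). Time passes only in rows, so rows that do not move let the fingers close, or fill a call up. It gives the time, the measured TCP pose, the force and the opening at its end, in the units of the state.
- r.get_obs(): the state, without advancing time (a new reading comes with each control period).
- imaging.grab_frame(name): name is "scene" or "top" or "wrist"; returns a dict with "color" (420x560x3 uint8, red, green, blue), "z_map" (420x560 float32, m along the optical axis (not along the pixel's ray), 0 where there is no reading), "fx", "fy", "cx", "cy" (pixels), "k1" (the pictures are not rectified: a ray, as slopes to the right and down, at radius r is drawn at 1 + k1 r^2 times it, then the intrinsics apply), "world_to_cam" (4x4, takes a point from world to camera coordinates); the wrist camera has in their place "hand_eye" (4x4, takes a point from camera to tool coordinates, whose origin is the TCP and whose axes are the tool frame's). Camera axes: x right, y up, looking along -z (the intrinsics and any distortion apply to the point x, -y, -z); pixel columns grow to the right and rows downward; lengths in m; the calibration is good to about 2 mm. A picture is of the moment at which its call begins: read the wrist's pose just before it.
- r.hand_in(): hands the job in, once; it reports no verdict.
The state is a dict: "clock": time; "joints": joint angles; "qvel": joint speeds; "tau": joint torques, N m; "tcp_pos": TCP position; "orientation": TCP orientation; "contact_force": force on the tool from outside, world axes, zero at the start; "moment": the same for the moment, N m; "grip_width": finger opening in m.
Only numpy, scipy, OpenCV 4.12 (cv2) and the standard library are available. Lean on these libraries where they do the work, as an engineer would, in place of code of your own. Each camera call takes 0.05 s, during which the arm holds its last target.

TASK

Refill the wooden carrier: draw the keeper bar out endways, lift the steel follower plate off the pins and set both aside, then stack all the drilled wooden blanks over the two pins so that they lie flush, put the follower plate back on top of them, and finally slide the keeper bar back through both brackets until its grip block is up against the bracket. The plain offcut without holes is not wanted; leave it off the carrier, and do not knock over the glue bottle or the jar.

Things in the scene. Friction and masses are not known exactly. Their poses are not given: they have to be found in the camera images.
- carrier: wooden stacking carrier, fixed. Origin: centre of its underside, at table level; z up, own +y roughly to the robot's left (turned -9 to +17 deg). Base board 150 (own x) x 240 (own y) x 15 mm. Plates rest, long side along own x, on a central plinth 140 (x) x 46 mm (y), top at z 40 mm; being 60 wide they overhang it 7 mm each side, so can be held by their long edges
- pin_a (a point): tip of the steel locating pin at carrier own x = -42, y = 0, z = 100 mm. The pin is upright, 12 mm thick up to z 88 mm, then tapers to 4 mm at the tip
- pin_b (a point): tip of the other, like pin, at carrier own x = +42, y = 0, z = 100 mm
- window_in (a point): middle of the outer mouth of the entry window: carrier own (0, +100, 105) mm. Two brackets, 62 mm wide (x), 20 thick (y), centred at own y = -90 and +90, tops at z 124. Each has a window 38 mm wide (x), from a sill at z 96 up to z 114 mm. The keeper goes in here from outside, nose first towards own -y
- window_out (a point): middle of the outer mouth of the second window: carrier own (0, -100, 105) mm
- keeper: wooden keeper bar, 240 (own y) x 28 (x) x 10 mm, 120 g; origin: middle of its underside. Grip block at the +y end (own y 96 to 120), 28 mm wide (x), top 52 mm above the underside. Loose, slides freely; starts in both windows. Home: origin at carrier (0, +4, 96) mm, block against the +y bracket, nose 16 mm out of the other. Can lie on the table, block up
- keeper_nose (a point): tip of the keeper's nose (its -y end, narrowed to 16 mm over the last 25 mm), at mid thickness, own (0, -120, 5) mm of the keeper
- keeper_grip (a point): middle of the keeper's grip block, where to hold it, across the 28 mm width (keeper x): own (0, 108, 32) mm of the keeper
- follower: dark steel follower plate, 120 (own x) x 60 (own y) x 10 mm, 0.5 kg (can vary by a fifth), with the same two 15 mm holes at own x = +-42 mm. Origin: centre of its underside. At the start it lies on the plinth over the pins, under the keeper
- blank1: drilled hardwood blank, 120 (own x) x 60 (own y) x 14 mm (z), 75 g, with two 15 mm through holes on its long centre line, 42 mm either side of the middle. Origin: centre of its underside. Lies flat on the table at the start, to the left; two or three such blanks are present (an absent one reads None). All blanks are alike and may lie either way round
- blank2: drilled hardwood blank, 120 (own x) x 60 (own y) x 14 mm (z), 75 g, with two 15 mm through holes on its long centre line, 42 mm either side of the middle. Origin: centre of its underside. Lies flat on the table at the start, to the left; two or three such blanks are present (an absent one reads None). All blanks are alike and may lie either way round
- blank3: drilled hardwood blank, 120 (own x) x 60 (own y) x 14 mm (z), 75 g, with two 15 mm through holes on its long centre line, 42 mm either side of the middle. Origin: centre of its underside. Lies flat on the table at the start, to the left; two or three such blanks are present (an absent one reads None). All blanks are alike and may lie either way round
- offcut: plain hardwood offcut, 120 x 60 x 14 mm, without holes, lying among the blanks; not to be used. Origin: centre of its underside
- glue: white glue bottle, 60 mm across, 170 mm tall, standing near the far edge. Origin: centre of its foot
- jar: glass jar, 70 mm across, 90 mm tall, standing on the right towards the back. Origin: centre of its foot
Things that resemble listed ones, but are neither listed nor needed, are in the scene too. Of the things that look like the follower, the smallest one is meant.

How it is judged:
On the way, in this order (a step that is already met when the one before it is completed fails the run):
1. the keeper bar is drawn clear of both brackets ((horizontal distance between keeper and carrier above 0.225 m or y of keeper_nose in the frame of carrier above 0.102 m)), for 0.2 s.
2. the follower plate is off the pins and set down (horizontal distance between follower and carrier above 0.12 m and height (world z) of follower below 0.03 m), for 0.2 s.
3. all the drilled blanks are flush over the pins (horizontal distance between each of blank1, blank2, blank3 and carrier below 0.005 m and angle between the x axis of each of blank1, blank2, blank3 and the x axis of carrier, either way round below 0.08 rad and angle between each of blank1, blank2, blank3's own z axis and vertical below 0.05 rad and (z of blank1 in the frame of carrier between 0.0372 and 0.0428 m or z of blank1 in the frame of carrier between 0.0512 and 0.0568 m or z of blank1 in the frame of carrier between 0.0652 and 0.0708 m) and linear speed of each of blank1, blank2, blank3 below 0.02 m/s and (z of blank2 in the frame of carrier between 0.0372 and 0.0428 m or z of blank2 in the frame of carrier between 0.0512 and 0.0568 m or z of blank2 in the frame of carrier between 0.0652 and 0.0708 m) and (z of blank3 in the frame of carrier between 0.0372 and 0.0428 m or z of blank3 in the frame of carrier between 0.0512 and 0.0568 m or z of blank3 in the frame of carrier between 0.0652 and 0.0708 m)), for 0.2 s.
4. the follower plate lies flush on the blanks (horizontal distance between follower and carrier below 0.005 m and angle between the x axis of follower and the x axis of carrier, either way round below 0.08 rad and angle between follower's own z axis and vertical below 0.05 rad and (z of follower in the frame of carrier between 0.0652 and 0.0708 m or z of follower in the frame of carrier between 0.0792 and 0.0848 m) and linear speed of follower below 0.02 m/s), for 0.2 s.
5. the keeper is home through both brackets (y of keeper in the frame of carrier between -0.004 and 0.012 m and x of keeper_nose in the frame of carrier between -0.012 and 0.012 m and z of keeper_nose in the frame of carrier between 0.096 and 0.108 m and angle between keeper's own z axis and vertical below 0.08 rad and linear speed of keeper below 0.02 m/s), for 0.2 s.
At the end, for the whole second after the job is handed in: Every blank present, with the follower on top, lies over both pins within 5 mm, level within 0.05 rad and flush within 2.8 mm; the keeper passes through both windows, its block within 8 mm of the bracket; all at rest, released; the offcut is off the carrier (all of step 3 and all of step 4 and all of step 5 and horizontal distance between offcut and carrier above 0.12 m); the robot touches nothing.
It fails at once if the glue bottle is knocked over (angle between glue's own z axis and vertical above 0.7 rad).
It fails at once if the jar is knocked over (angle between jar's own z axis and vertical above 0.7 rad).
Of blank1, blank2, blank3 only 2 to 3 are there at a start; the rules pass over those that are not, and their reading is None.
At some moment in a run one of blank1, blank2, blank3, follower may be knocked a few centimetres aside while the robot is not near it.
It also fails if it takes over 210 s, if anything falls off the work surface, if the arm or the gripper's body presses on something with over 40 N, if the wrist force passes 120 N, or if a joint passes its speed limit or range.

## Working session

There is one attempt and no reset: what is moved stays moved. The work goes in short steps, Python scripts to look and compute and a shell command to move; the robot and the scene stay as the last step left them, time stands still between calls to the robot, and variables do not carry over. Pictures are saved under pics/ and viewed, and the job is handed in when it is done.

```bash
ls; mkdir -p pics; cat > h.py <<'E'
import numpy as np,cv2
from bench import r,imaging
from scipy.spatial.transform import Rotation as R
def grab(n,f):
    o=r.get_obs(); d=imaging.grab_frame(n); d['obs']=o
    cv2.imwrite(f'pics/{f}.png',d['color'][:,:,::-1])
    np.save(f'pics/{f}.npy',d,allow_pickle=True)
    return d
def load(f): return np.load(f'pics/{f}.npy',allow_pickle=True).item()
def c2w(d):
    if 'world_to_cam' in d: return np.linalg.inv(d['world_to_cam'])
    o=d['obs'];T=np.eye(4);T[:3,:3]=R.from_rotvec(o['orientation']).as_matrix();T[:3,3]=o['tcp_pos']
    return T@d['hand_eye']
def slopes(d,uv):
    uv=np.atleast_2d(np.asarray(uv,float))
    K=np.array([[d['fx'],0,d['cx']],[0,d['fy'],d['cy']],[0,0,1.]])
    return cv2.undistortPoints(uv.reshape(-1,1,2),K,np.array([d['k1'],0,0,0,0.])).reshape(-1,2)
def ray(d,uv):
    s=slopes(d,uv);v=np.c_[s[:,0],-s[:,1],-np.ones(len(s))];T=c2w(d)
    return T[:3,3],v@T[:3,:3].T
def onz(d,uv,z):
    o,v=ray(d,uv);return o+v*((z-o[2])/v[:,2])[:,None]
def dep(d,uv):
    o,v=ray(d,uv);uv=np.atleast_2d(uv).astype(int);return o+v*d['z_map'][uv[:,1],uv[:,0]][:,None]
def proj(d,p):
    p=np.atleast_2d(p);T=np.linalg.inv(c2w(d));q=p@T[:3,:3].T+T[:3,3]
    x=q[:,0]/-q[:,2];y=-q[:,1]/-q[:,2];k=1+d['k1']*(x*x+y*y)
    return np.c_[d['fx']*x*k+d['cx'],d['fy']*y*k+d['cy']]
def cloud(d):
    h,w=d['z_map'].shape;u,v=np.meshgrid(np.arange(w),np.arange(h))
    return dep(d,np.c_[u.ravel(),v.ravel()]).reshape(h,w,3)
E
python3 - <<'E'
from h import *
for n in ['scene','top','wrist']:
    d=grab(n,n+'0'); print(n,d['fx'],d['cx'],d['cy'],d['k1'],c2w(d).round(3).tolist(),(d['z_map']>0).mean())
o=r.get_obs();print(o);print(R.from_rotvec(o['orientation']).as_matrix().round(3))
print(load('wrist0')['hand_eye'].round(4))
E
```

```text
pics
scene 497.85195585339875 282.36139835960654 204.63169248143265 -0.04546600606388095 [[-0.698, -0.577, 0.424, 1.087], [0.716, -0.569, 0.405, 0.534], [0.008, 0.586, 0.81, 1.147], [0.0, 0.0, 0.0, 1.0]] 0.9958545918367347
top 404.2834816222773 278.0530864672182 212.52078273189557 -0.06903612135276571 [[-0.027, 0.996, -0.09, 0.44], [-1.0, -0.026, 0.012, 0.02], [0.009, 0.09, 0.996, 1.035], [0.0, 0.0, 0.0, 1.0]] 0.995922619047619
wrist 327.92137226568127 275.4667325719901 212.97188127119307 -0.007373232157285919 [[0.275, 0.926, 0.26, 0.251], [-0.962, 0.265, 0.072, -0.63], [-0.002, -0.27, 0.963, 0.373], [0.0, 0.0, 0.0, 1.0]] 0.9960969387755102
{'clock': 0.15, 'joints': array([ 1.18490945,  0.47761795,  0.02233205,  1.55618604, -0.01147482,
        1.1092923 , -0.08309136]), 'qvel': array([ 0.00075358, -0.00374279,  0.00132552, -0.00251159,  0.00054387,
       -0.00111139, -0.00089418]), 'tau': array([ 2.38870816e-03, -5.96916497e+01,  1.61007866e+00, -2.81488574e+01,
        1.26556409e-02,  6.57557204e-03,  7.07980107e-06]), 'tcp_pos': array([ 0.18498149, -0.6487035 ,  0.23055978]), 'orientation': array([-1.32715628,  1.00298527, -1.00105315]), 'contact_force': array([ 0.17282442,  0.36508194, -0.26607214]), 'moment': array([-0.00896952,  0.0026502 , -0.01875454]), 'grip_width': 0.085285360632569}
[[ 0.274 -0.     0.962]
 [-0.962  0.001  0.274]
 [-0.001 -1.    -0.   ]]
[[ 1.000e+00 -5.000e-04  4.000e-04  3.000e-04]
 [ 5.000e-04  2.695e-01 -9.630e-01 -1.427e-01]
 [ 4.000e-04  9.630e-01  2.695e-01  6.880e-02]
 [ 0.000e+00  0.000e+00  0.000e+00  1.000e+00]]
```

View pics/scene0.png

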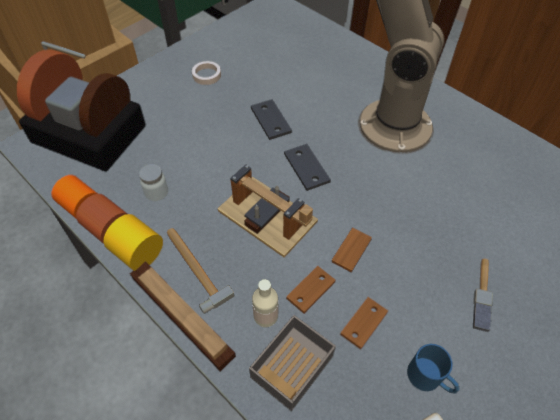

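View pics/top0.png

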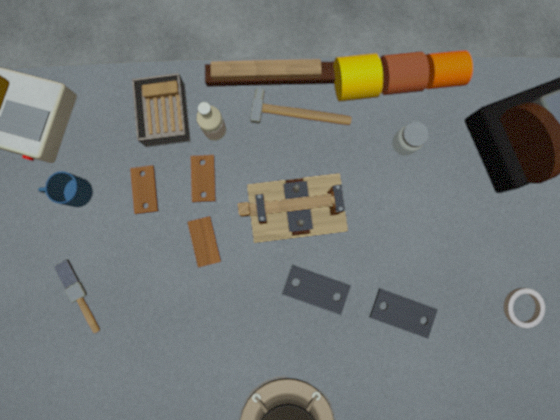

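The top view shows the carrier at about (297,207) with the keeper grip to its left at (243,209). Brown plates lie at (144,189), (203,178) and (204,241), and dark decoy plates at (316,289) and (403,313). Next I'll zoom in and measure.

```bash
python3 - <<'E'
from h import *
d=load('top0')
c=d['color'][140:280,110:370,::-1]
cv2.imwrite('pics/z1.png',cv2.resize(c,None,fx=3,fy=3,interpolation=cv2.INTER_CUBIC))
P=cloud(d)
for n,(u,v) in dict(blankL=(144,189),blankM=(203,178),off=(204,241),carrier=(258,230),carr2=(335,225),grip=(243,209),keeper=(295,204),foll=(297,190),foll2=(300,222),brL=(262,209),brR=(338,200),glue=(206,110),jar=(414,133),d1=(316,289),d2=(403,313)).items(): print(n,P[v,u].round(3))
E
```

```text
blankL [0.602 0.351 0.009]
blankM [0.625 0.197 0.014]
off [0.465 0.196 0.013]
carrier [0.489 0.059 0.014]
carr2 [ 0.496 -0.136  0.013]
grip [0.53  0.086 0.147]
keeper [ 0.542 -0.031  0.107]
foll [ 0.58  -0.039  0.07 ]
foll2 [ 0.501 -0.042  0.094]
brL [0.531 0.045 0.121]
brR [ 0.547 -0.128  0.124]
glue [0.749 0.163 0.17 ]
jar [ 0.711 -0.327  0.087]
d1 [ 0.337 -0.082  0.011]
d2 [ 0.27  -0.3    0.012]
```

View pics/z1.png

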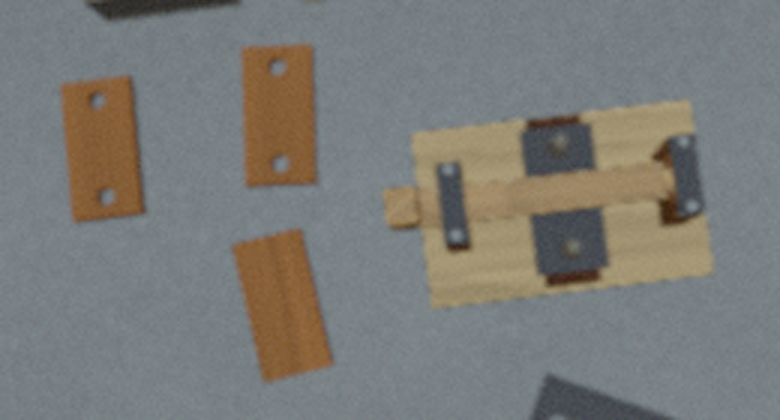

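```bash
cat >> h.py <<'E'
def rect(d,mask,z):
    cs,_=cv2.findContours(mask.astype(np.uint8),cv2.RETR_EXTERNAL,cv2.CHAIN_APPROX_NONE)
    out=[]
    for c in cs:
        if cv2.contourArea(c)<150: continue
        w=onz(d,c.reshape(-1,2),z)[:,:2]
        (cx,cy),(a,b),t=cv2.minAreaRect((w*1000).astype(np.float32))
        if a<b: a,b,t=b,a,t+90
        out.append((cx,cy,a,b,(t+90)%180-90, c.reshape(-1,2).mean(0).round()))
    return out
E
python3 - <<'E'
from h import *
for f in ['top0','scene0']:
    d=load(f);P=cloud(d);hsv=cv2.cvtColor(d['color'],cv2.COLOR_RGB2HSV)
    print(f)
    reg=(P[...,0]>.38)&(P[...,0]<.72)&(P[...,1]>-.2)&(P[...,1]<.45)
    wood=(hsv[...,1]>90)&(hsv[...,0]<30)
    m=reg&wood&(P[...,2]<.03)&(P[...,1]>.115)
    for q in rect(d,m,.014): print('blank',np.round(q[:5],1),q[5])
    m=reg&(hsv[...,1]>50)&(hsv[...,0]<35)&(P[...,2]<.03)&(P[...,1]<.1)
    for q in rect(d,m,.015): print('base',np.round(q[:5],1),q[5])
    m=reg&(P[...,2]>.095)&(P[...,2]<.112)&(hsv[...,1]>50)
    for q in rect(d,m,.106): print('keeper',np.round(q[:5],1),q[5])
    m=reg&(P[...,2]>.138)&(P[...,2]<.16)
    for q in rect(d,m,.148): print('grip',np.round(q[:5],1),q[5])
    m=reg&(P[...,2]>.115)&(P[...,2]<.13)&(hsv[...,2]<110)
    for q in rect(d,m,.124): print('brk',np.round(q[:5],1),q[5])
E
```

```text
top0
blank [464.3 197.2 117.   58.1  12.6] [204. 241.]
blank [600.8 350.4 118.1  59.7   5.7] [144. 189.]
blank [625.5 198.6 117.9  58.6   1.9] [203. 178.]
base [503.6 -44.4 237.8  68.  -84.4] [297. 225.]
base [586.5  34.5  97.7  49.6 -84.5] [266. 192.]
base [ 600.6 -108.4   91.9   49.9  -83.7] [322. 183.]
keeper [543.5 -41.1 158.8  28.5 -84.5] [299. 203.]
brk [534.3  48.7  60.9  18.4   6. ] [260. 207.]
brk [ 551.  -128.2   59.9   21.1    5.7] [338. 198.]
scene0
blank [604.5 351.9 122.8  59.6   6. ] [364. 323.]
blank [629.  200.8 122.9  61.1   1.7] [311. 289.]
blank [468.2 198.8 122.6  59.6  12.8] [351. 249.]
base [547.4 -39.2 243.2 153.9 -84.5] [267. 222.]
keeper [556.4 -53.3 168.8  66.5  89.3] [258. 190.]
brk [537.4  50.4  64.8  22.9   6.6] [294. 208.]
```

```bash
python3 - <<'E'
from h import *
d=load('scene0')
cv2.imwrite('pics/z2.png',cv2.resize(d['color'][150:360,200:400,::-1],None,fx=2.85,fy=2.85,interpolation=cv2.INTER_CUBIC))
E
```

```text
(no output)
```

View pics/z2.png

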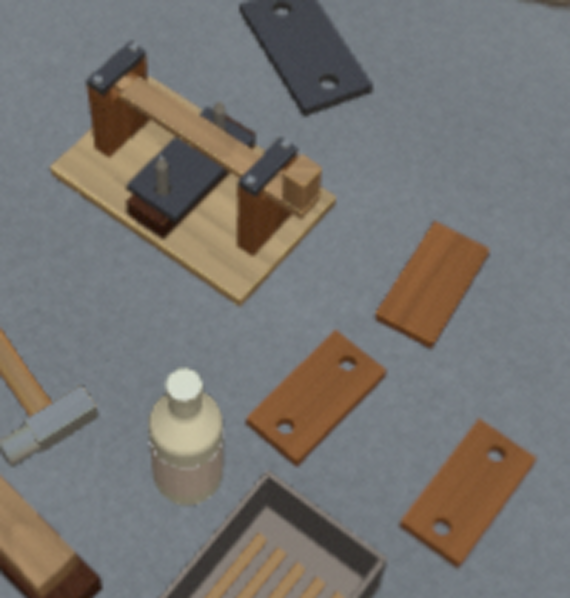

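The two drilled blanks are at (0.601, 0.350) and (0.626, 0.199), and the offcut at (0.464, 0.197). The carrier is at about (0.545, -0.040) with a yaw of about 5.6°. The two views agree to about 4 mm and all the sizes match. I'll move over the keeper grip now.

```bash
cat >> h.py <<'E'
def plan(x,y,z,phi):
    "remaining: turn about tool axes (deg), shift in tool axes now (mm)"
    o=r.get_obs();A=R.from_rotvec(o['orientation'])
    p=np.radians(phi);B=np.array([[np.cos(p),0,-np.sin(p)],[np.sin(p),0,np.cos(p)],[0,-1,0]])
    B=R.from_matrix(B)
    dw=np.array([x,y,z])-o['tcp_pos']
    a=A.as_matrix();print('t',round(o['clock'],2),'tcp',(o['tcp_pos']*1000).round(1),'phi',np.degrees(np.arctan2(a[1,0],a[0,0])).round(2),'grip',round(o['grip_width']*1000,1),'F',o['contact_force'].round(1))
    print('turn',np.degrees((A.inv()*B).as_rotvec()).round(1),'shift now-frame',(A.inv().apply(dw)*1000).round(1),'shift goal-frame',(B.inv().apply(dw)*1000).round(1))
E
for i in 1 2 3; do :; done
python3 -m jog '0 0 0 -30 -6 26 1;0 0 0 -30 -6 26 1;0 0 0 -30 -6 26 1;0 0 0 -30 -6 26 1;0 0 0 -30 -6 26 1'
python3 -m jog '0 0 0 -30 0 26 1;0 0 0 -30 0 26 1;0 0 0 -30 0 26 1;0 0 0 -30 0 26 1;0 0 0 -30 0 26 1'
python3 -m jog '0 0 0 -30 0 26 1;0 0 0 -30 0 26 1;0 0 0 -30 0 26 1;0 0 0 -30 0 26 1;0 0 0 -30 0 26 1'
python3 -m jog '0 0 0 -30 0 26 1;0 0 0 -30 0 26 1;0 0 0 -30 0 26 1;0 0 0 -30 0 26 1;0 0 0 0 0 0 1'
python3 -c "
from h import *
plan(.535,.085,.25,-174.4)"
```

```text
clock: 0.57
tcp_pos: [0.2693, -0.4673, 0.2612]
orientation: [-1.328, 1.003, -1.002]
contact_force: [-0.1, 0.3, 0.1]
grip_width: 0.0852
clock: 0.98
tcp_pos: [0.3531, -0.2874, 0.2613]
orientation: [-1.328, 1.002, -1.002]
contact_force: [1.0, 0.4, 0.3]
grip_width: 0.0853
clock: 1.4
tcp_pos: [0.437, -0.1076, 0.2614]
orientation: [-1.328, 1.002, -1.003]
contact_force: [1.5, -0.9, -0.2]
grip_width: 0.0856
clock: 1.82
tcp_pos: [0.5058, 0.0431, 0.2618]
orientation: [-1.326, 0.995, -0.993]
contact_force: [-0.1, 0.7, 0.9]
grip_width: 0.0857
t 1.82 tcp [505.8  43.1 261.8] phi -73.51 grip 85.7 F [-0.1  0.7  0.9]
turn [ 1.000e-01  1.009e+02 -3.000e-01] shift now-frame [-31.8  12.1  39.8] shift goal-frame [-33.1  11.8 -38.8]
```

```bash

python3 -m jog '0 6.7 0 0 0 0 1;0 6.7 0 0 0 0 1;0 6.7 0 0 0 0 1;0 6.7 0 0 0 0 1;0 6.7 0 0 0 0 1' >/dev/null
python3 -m jog '0 6.7 0 0 0 0 1;0 6.7 0 0 0 0 1;0 6.7 0 0 0 0 1;0 6.7 0 0 0 0 1;0 6.7 0 0 0 0 1' >/dev/null
python3 -m jog '0 6.7 0 0 0 0 1;0 6.7 0 0 0 0 1;0 6.7 0 0 0 0 1;0 6.7 0 0 0 0 1;0 6.7 0 0 0 0 1'
python3 -m jog '0 0 0 -11 0 -13 1;0 0 0 -11 0 -13 1;0 0 0 -11 0 -12 1;0 0 0 0 0 0 1;0 0 0 0 0 0 1'
python3 -c "
from h import *
plan(.535,.085,.25,-174.4)
grab('wrist','w1')"
```

```text
clock: 3.07
tcp_pos: [0.5027, 0.0311, 0.254]
orientation: [-0.373, 2.038, -2.047]
contact_force: [-0.2, -0.6, -1.0]
grip_width: 0.0854
clock: 3.48
tcp_pos: [0.5208, 0.0802, 0.2531]
orientation: [-0.379, 2.034, -2.044]
contact_force: [-0.6, -0.3, -0.1]
grip_width: 0.0855
t 3.48 tcp [520.8  80.2 253.1] phi -159.99 grip 85.5 F [-0.6 -0.3 -0.1]
turn [-0.2 14.4  1.1] shift now-frame [-15.    2.8   0.3] shift goal-frame [-14.6   3.1  -3.4]
```

View pics/w1.png

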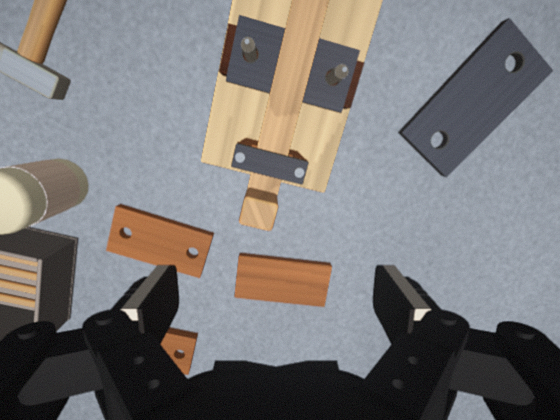

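The wrist view shows the pin tips at about (249,43) and (341,71), the bracket cap at (270,163) and the grip block at (260,207). The follower is under the bar.

```bash
python3 -m jog '0 5 0 0 0 0 1;0 5 0 0 0 0 1;0 4.4 0 0 0 0 1;0 0 0 0 0 0 1;0 0 0 0 0 0 1' >/dev/null
python3 -c "
from h import *
d=load('w1')
print('pins',onz(d,[[249,42],[341,69]],.1).round(4).tolist())
P=cloud(d);hsv=cv2.cvtColor(d['color'],cv2.COLOR_RGB2HSV)
print(P[40,249],P[69,341],P[207,260],P[163,270],P[60,295])
reg=(P[...,1]<.12)
for q in rect(d,reg&(P[...,2]>.138)&(P[...,2]<.16)&(P[...,0]>.45),.148): print('grip',np.round(q[:5],1),q[5])
for q in rect(d,reg&(P[...,2]>.117)&(P[...,2]<.13)&(hsv[...,2]<130),.124): print('brk',np.round(q[:5],1),q[5])
for q in rect(d,(hsv[...,1]>60)&(P[...,2]<.025)&(P[...,1]>.11),.014): print('blank',np.round(q[:5],1),q[5])
plan(.535,.085,.25,-174.4)
d=grab('wrist','w2')
cv2.imwrite('pics/w2z.png',cv2.resize(d['color'][0:260,150:450,::-1],None,fx=2.3,fy=2.3,interpolation=cv2.INTER_CUBIC))
"
```

```text
pins [[0.5839, -0.0365, 0.1], [0.5049, -0.0437, 0.1]]
[ 0.58441363 -0.03801349  0.09938576] [ 0.50477713 -0.0438894   0.09908825] [0.53214765 0.07997889 0.1477273 ] [0.53534277 0.04782549 0.12374476] [ 0.54370271 -0.03587705  0.10522228]
grip [532.2  84.1  27.6  25.3   5.7] [258. 212.]
brk [535.5  48.1  61.   20.4   5.7] [269. 163.]
blank [564.2 344.   69.9  45.2 -84.4] [181. 348.]
blank [778.4 336.4  43.2  12.7   6.2] [ 17. 300.]
blank [780.5 316.7  43.9  12.5   5.6] [ 18. 286.]
blank [782.7 297.   44.5  12.3   5.9] [ 18. 272.]
blank [464.9 195.8 119.3  63.4  12.7] [282. 279.]
blank [626.4 197.3 120.6  64.6   1.3] [159. 241.]
t 3.95 tcp [520.5  77.7 250.8] phi -171.39 grip 85.6 F [ 0.3  0.4 -0.4]
turn [-0.4  3.   1.4] shift now-frame [-15.5   0.4  -5.1] shift goal-frame [-15.2   0.8  -5.9]
```

View pics/w2z.png

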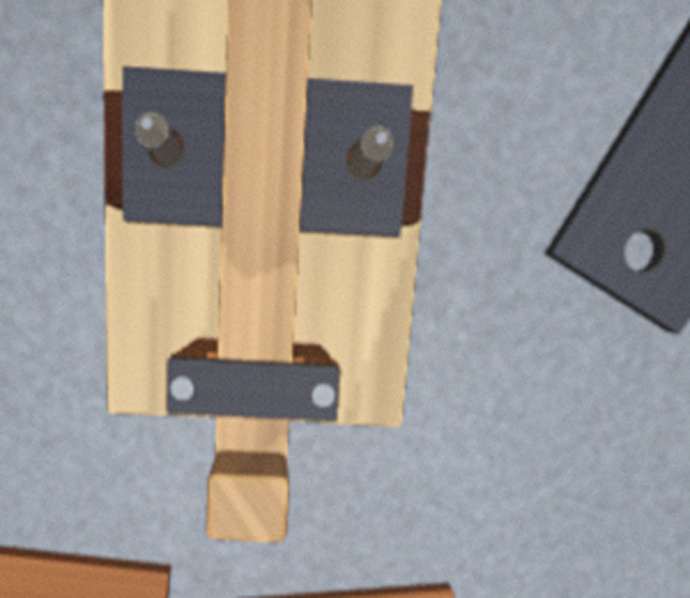

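```bash
python3 -m jog '-.4 3 1.4 0 0 0 1;0 0 0 -12 0 -7 1;0 0 0 0 0 0 1;0 0 0 0 0 0 1;0 0 0 0 0 0 1' >/dev/null
python3 -c "
from h import *
d=load('w2')
P=onz(d,[[213.9,53],[315.6,59.6]],.1);print(P.round(4).tolist(),P.mean(0))
plan(.5322,.0841,.113,-174.4)
"
```

```text
[[0.5856, -0.0368, 0.1], [0.5023, -0.0447, 0.1]] [ 0.5439235  -0.04074827  0.1       ]
t 4.42 tcp [531.7  85.8 250.9] phi -174.42 grip 85.5 F [0.2 0.3 0.8]
turn [ 0.2 -0.   0. ] shift now-frame [ -0.4 137.9   2.2] shift goal-frame [ -0.3 137.9   1.7]
```

```bash
python3 -m jog '0 0 0 0 30 2 1;0 0 0 0 30 0 1;0 0 0 0 30 0 1;0 0 0 0 26 0 1;0 0 0 0 22 0 1' >/dev/null
python3 -m jog '0 0 0 0 0 0 1;0 0 0 0 0 0 0;0 0 0 0 0 0 0;0 0 0 0 0 0 0;0 0 0 0 0 0 0' 80
python3 -m jog '0 0 0 0 0 0 0;0 0 0 0 0 0 0;0 0 0 0 0 0 0;0 0 0 0 0 0 0;0 0 0 0 0 0 0' 80
python3 -c "
from h import *
plan(.5322,.0841,.113,-174.4)
grab('wrist','w3')
"
```

```text
clock: 5.25
tcp_pos: [0.5333, 0.0851, 0.1146]
orientation: [-0.102, 2.174, -2.166]
contact_force: [0.8, -0.0, 0.9]
grip_width: 0.0386
clock: 5.67
tcp_pos: [0.5329, 0.0852, 0.1145]
orientation: [-0.104, 2.174, -2.167]
contact_force: [-2.8, 1.1, 8.8]
grip_width: 0.0271
t 5.67 tcp [532.9  85.2 114.5] phi -174.42 grip 27.1 F [-2.8  1.1  8.8]
turn [ 0.2 -0.  -0.1] shift now-frame [0.9 1.5 1.1] shift goal-frame [0.9 1.5 1.1]
```

View pics/w3.png

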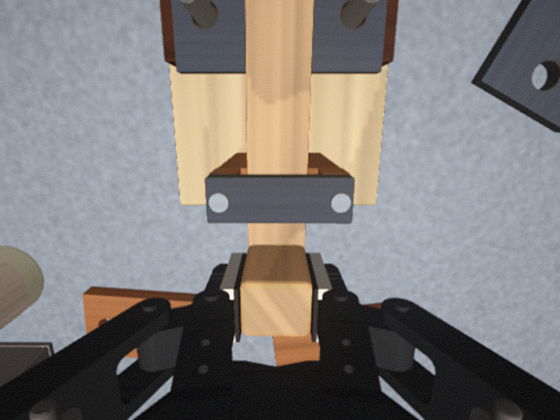

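The block is gripped at 27 mm with the fingers either side of it in the view. I'll lift a little and draw the bar out along tool -z.

```bash

python3 -m jog '0 0 0 0 -3 0 0;0 0 0 0 0 -10 0;0 0 0 0 0 -15 0;0 0 0 0 0 -15 0;0 0 0 0 0 -15 0' 80
python3 -m jog '0 0 0 0 0 -18 0;0 0 0 0 0 -18 0;0 0 0 0 0 -18 0;0 0 0 0 0 -18 0;0 0 0 0 0 -18 0' 80
python3 -m jog '0 0 0 0 0 -18 0;0 0 0 0 0 -18 0;0 0 0 0 0 -18 0;0 0 0 0 0 -18 0;0 0 0 0 0 -10 0' 80
python3 -c "
from h import *
plan(.36,.33,.0185,-174.4)
grab('wrist','w4');grab('scene','s4')
"
```

```text
clock: 6.13
tcp_pos: [0.5267, 0.1413, 0.1164]
orientation: [-0.105, 2.174, -2.168]
contact_force: [0.5, 0.0, -1.3]
grip_width: 0.0266
clock: 6.55
tcp_pos: [0.5177, 0.2313, 0.1166]
orientation: [-0.106, 2.174, -2.168]
contact_force: [-0.2, -0.8, -0.5]
grip_width: 0.0275
clock: 6.97
tcp_pos: [0.5091, 0.3147, 0.1162]
orientation: [-0.11, 2.173, -2.166]
contact_force: [0.2, 1.4, -1.4]
grip_width: 0.0271
t 6.97 tcp [509.1 314.7 116.2] phi -174.2 grip 27.1 F [ 0.2  1.4 -1.4]
turn [ 0.2  0.2 -0. ] shift now-frame [146.8  97.8 -30. ] shift goal-frame [146.9  97.7 -29.7]
```

View pics/w4.png

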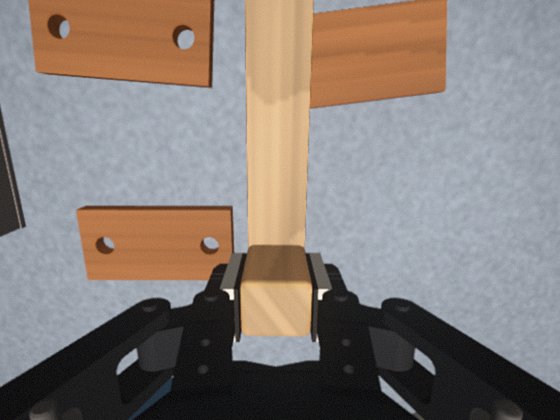

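View pics/s4.png

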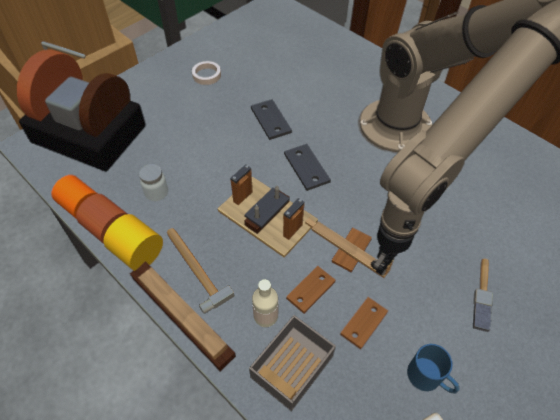

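The keeper is clear of both brackets and level in the gripper. Next I'll set it down at the near left.

```bash

python3 -m jog '0 0 0 30 0 -6 0;0 0 0 30 0 -6 0;0 0 0 30 0 -6 0;0 0 0 30 0 -6 0;0 0 0 27 0 -6 0' 80
python3 -m jog '0 0 0 0 25 0 0;0 0 0 0 25 0 0;0 0 0 0 25 0 0;0 0 0 0 12 0 0;0 0 0 0 5 0 0' 80
python3 -m jog '0 0 0 0 4 0 0;0 0 0 0 1 0 0;0 0 0 0 0 0 0;0 0 0 0 0 0 0;0 0 0 0 0 0 0' 80
python3 -c "
from h import *
plan(.36,.33,.0185,-174.4)
"
```

```text
clock: 7.48
tcp_pos: [0.3596, 0.325, 0.1168]
orientation: [-0.103, 2.176, -2.17]
contact_force: [-0.3, -0.0, -2.0]
grip_width: 0.0271
clock: 7.9
tcp_pos: [0.3604, 0.3251, 0.0233]
orientation: [-0.106, 2.174, -2.173]
contact_force: [0.6, 0.7, -1.0]
grip_width: 0.0267
clock: 8.32
tcp_pos: [0.3616, 0.3269, 0.0203]
orientation: [-0.104, 2.174, -2.168]
contact_force: [-0.6, -0.6, -0.8]
grip_width: 0.027
t 8.32 tcp [361.6 326.9  20.3] phi -174.44 grip 27.0 F [-0.6 -0.6 -0.8]
turn [ 0.2 -0.  -0.1] shift now-frame [ 1.3  1.8 -3.2] shift goal-frame [ 1.3  1.8 -3.2]
```

```bash

python3 -m jog '0 0 0 0 1 0 0;0 0 0 0 1 0 0;0 0 0 0 0 0 0;0 0 0 0 0 0 0;0 0 0 0 0 0 0' 80
python3 -m jog '0 0 0 0 1 0 0;0 0 0 0 0 0 0;0 0 0 0 0 0 0;0 0 0 0 0 0 0;0 0 0 0 0 0 0' 80
```

```text
clock: 8.73
tcp_pos: [0.3614, 0.327, 0.0185]
orientation: [-0.105, 2.175, -2.167]
contact_force: [-3.0, 0.1, 10.0]
grip_width: 0.027
clock: 9.15
tcp_pos: [0.3614, 0.3271, 0.0185]
orientation: [-0.105, 2.177, -2.166]
contact_force: [-6.4, -0.7, 24.2]
grip_width: 0.0274
```

```bash

python3 -m jog '0 0 0 0 0 0 1;0 0 0 0 0 0 1;0 0 0 0 0 0 1;0 0 0 0 0 0 1;0 0 0 0 0 0 1'
python3 -m jog '0 0 0 0 -25 0 1;0 0 0 0 -38 0 1;0 0 0 0 -38 0 1;0 0 0 0 -38 0 1;0 0 0 0 -38 0 1'
python3 -m jog '0 -6.5 0 0 -10 0 1;0 -6.5 0 0 -10 0 1;0 -6.5 0 0 -10 0 1;0 -6.5 0 0 0 0 1;0 -6.5 0 0 0 0 1' >/dev/null
python3 -m jog '0 -6.5 0 0 0 0 1;0 -6.5 0 0 0 0 1;0 -6.5 0 0 0 0 1;0 -6.5 0 0 0 0 1;0 -6.5 0 0 0 0 1' >/dev/null
python3 -m jog '0 -6.5 0 0 0 0 1;0 -6.5 0 0 0 0 1;0 -6.5 0 0 0 0 1;0 -6 0 0 0 0 1;0 0 0 0 0 0 1' >/dev/null
python3 -c "
from h import *
plan(.544,-.0408,.25,-84.4)
grab('top','t5')
"
```

```text
clock: 9.57
tcp_pos: [0.3612, 0.3267, 0.0166]
orientation: [-0.105, 2.173, -2.169]
contact_force: [-0.5, -0.9, 0.7]
grip_width: 0.0849
clock: 9.98
tcp_pos: [0.3701, 0.3258, 0.1731]
orientation: [-0.155, 2.177, -2.149]
contact_force: [-1.2, 0.8, -0.8]
grip_width: 0.0853
t 11.23 tcp [374.6 321.1 203.9] phi -82.79 grip 85.2 F [ 0.6 -0.6  0. ]
turn [ 0.5  1.6 -1. ] shift now-frame [379.5 -53.6 122.2] shift goal-frame [376.7 -46.1 133.3]
```

View pics/t5.png

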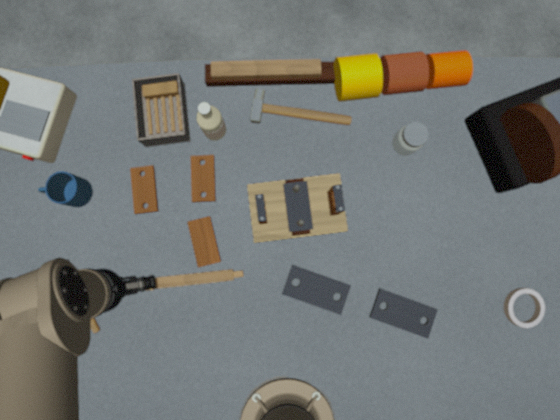

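The keeper lies at the near left, clear of the offcut, and the follower at (298,206) is exposed.

```bash

python3 -m jog '.5 1.6 -1 0 -10 0 1;0 0 0 36 -8 13 1;0 0 0 36 -8 13 1;0 0 0 36 -8 13 1;0 0 0 36 -8 13 1' >/dev/null
python3 -m jog '0 0 0 36 0 13 1;0 0 0 36 0 13 1;0 0 0 36 0 13 1;0 0 0 36 0 13 1;0 0 0 36 0 13 1' >/dev/null
python3 -m jog '0 0 0 36 0 13 1;0 0 0 10 0 3 1;0 0 0 0 0 0 1;0 0 0 0 0 0 1;0 0 0 0 0 0 1'
python3 -c "
from h import *
plan(.544,-.0408,.25,-84.4)
grab('wrist','w6')
"
```

```text
clock: 12.53
tcp_pos: [0.5417, -0.0331, 0.246]
orientation: [-1.254, 1.139, -1.14]
contact_force: [-0.6, 0.3, -0.2]
grip_width: 0.0855
t 12.53 tcp [541.7 -33.1 246. ] phi -84.58 grip 85.5 F [-0.6  0.3 -0.2]
turn [ 0.1 -0.2  0.1] shift now-frame [ 7.8 -4.   1.5] shift goal-frame [ 7.8 -4.   1.5]
```

View pics/w6.png

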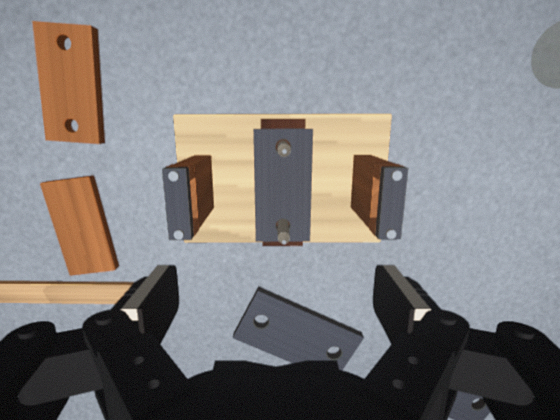

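```bash
cat > meas.py <<'E'
from h import *
import sys
def carrier(d):
    P=cloud(d);hsv=cv2.cvtColor(d['color'],cv2.COLOR_RGB2HSV)
    reg=(P[...,1]>-.2)&(P[...,1]<.11)&(P[...,0]>.42)&(P[...,0]<.66)
    b=[]
    for q in rect(d,reg&(P[...,2]>.117)&(P[...,2]<.13),.124): b.append(q[:2]);print('brk',np.round(q[:5],1),q[5])
    if len(b)==2:
        b=np.array(b);b=b[np.argsort(b[:,1])];v=b[1]-b[0];print('carrier c',b.mean(0).round(1),'yaw',np.degrees(np.arctan2(-v[0],v[1])).round(2),'sep',np.hypot(*v).round(1))
E
python3 -c "
from meas import *
d=load('w6');carrier(d)
P=cloud(d);hsv=cv2.cvtColor(d['color'],cv2.COLOR_RGB2HSV)
reg=(P[...,1]>-.1)&(P[...,1]<.02)&(P[...,0]>.45)&(P[...,0]<.62)
for q in rect(d,reg&(P[...,2]>.044)&(P[...,2]<.06)&(hsv[...,1]<90),.05): print('foll',np.round(q[:5],1),q[5])
print(onz(d,[[285,149],[283,240]],.1).round(4).tolist())
cv2.imwrite('pics/w6z.png',cv2.resize(d['color'][100:260,150:420,::-1],None,fx=2.9,fy=2.9,interpolation=cv2.INTER_CUBIC))
"
```

```text
brk [ 553.6 -128.8   60.9   22.2    5.5] [391. 202.]
brk [536.4  47.7  61.8  21.9   5.7] [178. 203.]
carrier c [545.  -40.6] yaw 5.58 sep 177.4
foll [544.5 -40.7 118.3  60.    5.6] [283. 187.]
[[0.5878, -0.0373, 0.1], [0.5042, -0.044, 0.1]]
```

View pics/w6z.png

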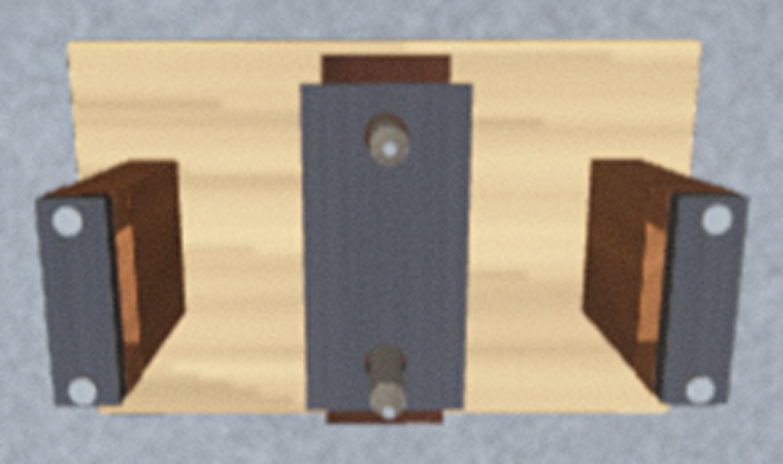

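```bash

python3 -m jog '0 0 0 7.5 0 2.5 1;0 0 0 0 38 0 1;0 0 0 0 38 0 1;0 0 0 0 38 0 1;0 0 0 0 38 0 1' >/dev/null
python3 -m jog '0 0 0 0 25 0 1;0 0 0 0 15 0 1;0 0 0 0 10 0 1;0 0 0 0 3 0 1;0 0 0 0 0 0 1' 
python3 -c "
from h import *
d=load('w6');print(onz(d,[[284.1,151],[284.1,241.7]],.1).round(4).tolist())
plan(.5445,-.0407,.036,-84.4)
grab('wrist','w7')
"
```

```text
clock: 13.42
tcp_pos: [0.5455, -0.0418, 0.0414]
orientation: [-1.254, 1.138, -1.14]
contact_force: [0.4, -0.7, 0.3]
grip_width: 0.0857
[[0.586, -0.0367, 0.1], [0.5026, -0.0452, 0.1]]
t 13.42 tcp [545.5 -41.8  41.4] phi -84.53 grip 85.7 F [ 0.4 -0.7  0.3]
turn [ 0.  -0.1  0.1] shift now-frame [-1.2  5.4 -0.9] shift goal-frame [-1.2  5.4 -0.9]
```

View pics/w7.png

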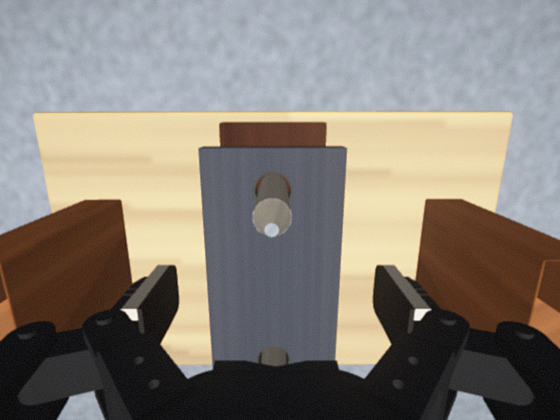

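```bash

python3 -m jog '0 0 0 -1 3 -1 1;0 0 0 0 3 0 1;0 0 0 0 1 0 1;0 0 0 0 0 0 1;0 0 0 0 0 0 1' 
python3 -m jog '0 0 0 0 0 0 0;0 0 0 0 0 0 0;0 0 0 0 0 0 0;0 0 0 0 0 0 0;0 0 0 0 0 0 0' 80
python3 -m jog '0 0 0 0 0 0 0;0 0 0 0 0 0 0;0 0 0 0 0 0 0;0 0 0 0 -2 0 0;0 0 0 0 -3 0 0' 80
python3 -m jog '0 0 0 0 -5 0 0;0 0 0 0 0 0 0;0 0 0 0 0 0 0;0 0 0 0 0 0 0;0 0 0 0 0 0 0' 80
python3 -c "
from h import *
plan(.5445,-.0407,.036,-84.4)
grab('wrist','w8')
"
```

```text
clock: 13.88
tcp_pos: [0.5444, -0.0411, 0.0347]
orientation: [-1.254, 1.138, -1.14]
contact_force: [-0.2, -0.0, 0.2]
grip_width: 0.0853
clock: 14.3
tcp_pos: [0.5444, -0.041, 0.0352]
orientation: [-1.253, 1.139, -1.14]
contact_force: [-3.4, 1.8, 9.4]
grip_width: 0.058
clock: 14.72
tcp_pos: [0.5436, -0.041, 0.0391]
orientation: [-1.255, 1.139, -1.14]
contact_force: [-1.1, -0.5, -4.7]
grip_width: 0.0574
clock: 15.13
tcp_pos: [0.5441, -0.0411, 0.0443]
orientation: [-1.254, 1.138, -1.14]
contact_force: [0.3, -0.3, -5.3]
grip_width: 0.0582
t 15.13 tcp [544.1 -41.1  44.3] phi -84.56 grip 58.2 F [ 0.3 -0.3 -5.3]
turn [ 0.  -0.2  0.1] shift now-frame [-0.4  8.3  0.4] shift goal-frame [-0.3  8.3  0.4]
```

View pics/w8.png

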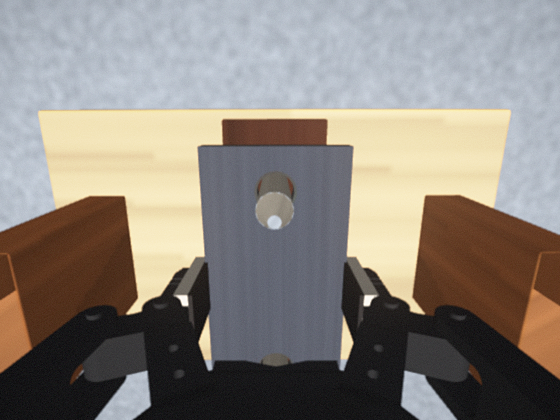

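The plate is held: the force reads -5.3 N, which fits 0.5 kg. I'll lift it straight up and set it down to the right.

```bash

python3 -m jog '0 0 0 0 -20 0 0;0 0 0 0 -20 0 0;0 0 0 0 -20 0 0;0 0 0 0 -25 0 0;0 0 0 0 -25 0 0' 80
python3 -m jog '0 0 0 0 -5 0 0;0 0 0 0 0 0 0;0 0 0 0 0 0 0;0 0 0 0 0 0 0;0 0 0 0 0 0 0' 80
python3 -c "
from h import *
plan(.52,-.28,.15,-84.4)
"
```

```text
clock: 15.6
tcp_pos: [0.5436, -0.0411, 0.1551]
orientation: [-1.255, 1.14, -1.14]
contact_force: [-1.0, 0.1, -5.2]
grip_width: 0.0575
clock: 16.02
tcp_pos: [0.5432, -0.0408, 0.158]
orientation: [-1.256, 1.14, -1.139]
contact_force: [1.0, 0.3, -4.8]
grip_width: 0.0576
t 16.02 tcp [543.2 -40.8 158. ] phi -84.57 grip 57.6 F [ 1.   0.3 -4.8]
turn [ 0.2 -0.2  0.1] shift now-frame [235.9   8.5 -45.7] shift goal-frame [235.8   8.  -46.5]
```

```bash

python3 -m jog '0 0 0 30 0 -6 0;0 0 0 30 0 -6 0;0 0 0 30 0 -6 0;0 0 0 30 0 -6 0;0 0 0 30 0 -6 0' 80
python3 -m jog '0 0 0 30 0 -6 0;0 0 0 30 0 -6 0;0 0 0 26 0 -4 0;0 0 0 0 0 0 0;0 0 0 0 20 0 0' 80
python3 -m jog '0 0 0 0 30 0 0;0 0 0 0 30 0 0;0 0 0 0 30 0 0;0 0 0 0 20 0 0;0 0 0 0 5 0 0' 80
python3 -m jog '0 0 0 0 8 0 0;0 0 0 0 4 0 0;0 0 0 0 0 0 0;0 0 0 0 0 0 0;0 0 0 0 0 0 0' 80
python3 -c "
from h import *
plan(.52,-.28,.0,-84.4)
"
```

```text
clock: 16.43
tcp_pos: [0.5277, -0.1943, 0.1586]
orientation: [-1.255, 1.139, -1.139]
contact_force: [0.8, 0.3, -5.5]
grip_width: 0.0576
clock: 16.85
tcp_pos: [0.5214, -0.2845, 0.1419]
orientation: [-1.252, 1.137, -1.148]
contact_force: [1.2, -0.8, -5.0]
grip_width: 0.0579
clock: 17.27
tcp_pos: [0.5181, -0.2786, 0.0204]
orientation: [-1.256, 1.145, -1.135]
contact_force: [-0.3, 0.5, -4.5]
grip_width: 0.0578
clock: 17.68
tcp_pos: [0.5216, -0.2809, 0.014]
orientation: [-1.253, 1.136, -1.142]
contact_force: [0.5, -0.2, -5.3]
grip_width: 0.0576
t 17.68 tcp [ 521.6 -280.9   14. ] phi -84.56 grip 57.6 F [ 0.5 -0.2 -5.3]
turn [-0.1 -0.2  0.2] shift now-frame [-1.1 14.  -1.6] shift goal-frame [-1.1 14.  -1.5]
```

```bash

python3 -m jog '0 0 0 0 3 0 0;0 0 0 0 3 0 0;0 0 0 0 3 0 0;0 0 0 0 0 0 0;0 0 0 0 0 0 0' 80
python3 -m jog '0 0 0 0 2 0 0;0 0 0 0 0 0 0;0 0 0 0 2 0 0;0 0 0 0 0 0 0;0 0 0 0 0 0 0' 80
```

```text
clock: 18.1
tcp_pos: [0.5207, -0.2804, 0.0037]
orientation: [-1.254, 1.139, -1.14]
contact_force: [-0.3, 0.1, -3.8]
grip_width: 0.0576
clock: 18.52
tcp_pos: [0.5207, -0.2805, -0.0002]
orientation: [-1.254, 1.138, -1.14]
contact_force: [-1.7, 0.2, -4.8]
grip_width: 0.0576
```

```bash

python3 -m jog '0 0 0 0 2 0 0;0 0 0 0 0 0 0;0 0 0 0 0 0 0;0 0 0 0 0 0 0;0 0 0 0 0 0 0' 80
python3 -m jog '0 0 0 0 2 0 0;0 0 0 0 0 0 0;0 0 0 0 0 0 0;0 0 0 0 0 0 0;0 0 0 0 0 0 0' 80
```

```text
clock: 18.93
tcp_pos: [0.5208, -0.2806, -0.0021]
orientation: [-1.254, 1.138, -1.14]
contact_force: [-0.3, 0.1, -3.6]
grip_width: 0.057
clock: 19.35
tcp_pos: [0.521, -0.2807, -0.004]
orientation: [-1.254, 1.138, -1.141]
contact_force: [0.7, -0.7, -3.6]
grip_width: 0.0577
```

```bash

python3 -m jog '0 0 0 0 1 0 0;0 0 0 0 0.5 0 0;0 0 0 0 0 0 0;0 0 0 0 0 0 0;0 0 0 0 0 0 0' 80
python3 -m jog '0 0 0 0 0 0 1;0 0 0 0 0 0 1;0 0 0 0 0 0 1;0 0 0 0 0 0 1;0 0 0 0 0 0 1' 80
python3 -m jog '0 0 0 0 -20 0 1;0 0 0 0 -40 0 1;0 0 0 0 -40 0 1;0 0 0 0 -40 0 1;0 0 0 0 -40 0 1'
python3 -c "
from meas import *
d=grab('wrist','w9')
P=cloud(d);hsv=cv2.cvtColor(d['color'],cv2.COLOR_RGB2HSV)
for q in rect(d,(P[...,2]>.004)&(P[...,2]<.03)&(P[...,1]<-.17)&(P[...,1]>-.42)&(P[...,0]>.42)&(P[...,0]<.66),.01): print('foll',np.round(q[:5],1),q[5])
d=grab('top','t9')
"
```

```text
clock: 19.77
tcp_pos: [0.521, -0.2807, -0.0042]
orientation: [-1.252, 1.138, -1.14]
contact_force: [-3.2, 2.3, 11.4]
grip_width: 0.0573
clock: 20.18
tcp_pos: [0.5209, -0.2806, -0.0056]
orientation: [-1.254, 1.138, -1.14]
contact_force: [-0.4, -0.3, -0.1]
grip_width: 0.0857
clock: 20.6
tcp_pos: [0.5203, -0.2802, 0.176]
orientation: [-1.254, 1.139, -1.14]
contact_force: [1.5, -0.2, -0.3]
grip_width: 0.0856
foll [ 521.  -280.6  119.    60.     5.6] [276. 190.]
```

View pics/t9.png

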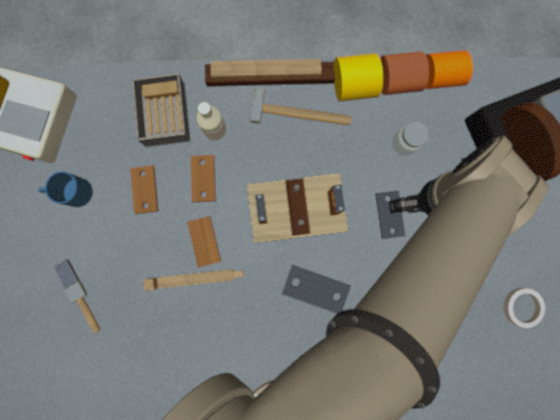

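The follower is down at (0.521, -0.281), and the wrist measurement agrees with the TCP to within 1 mm. Before reaching for the middle blank I'll check its clearance to the glue bottle.

```bash
python3 -m jog '0 0 0 -38 -10 6 1;0 0 0 -38 -10 6 1;0 0 0 -38 -10 6 1;0 0 0 -38 -10 6 1;0 0 0 -38 -10 6 1' >/dev/null
python3 -m jog '0 0 0 -38 0 6 1;0 0 0 -38 0 6 1;0 0 0 -38 0 6 1;0 0 0 -38 0 6 1;0 0 0 -38 0 6 1' >/dev/null
python3 -m jog '0 0 0 -38 0 6 1;0 0 0 -38 0 6 1;0 3.8 0 0 0 0 1;0 0 0 0 0 0 1;0 0 0 0 0 0 1' >/dev/null
python3 -c "
from meas import *
for f in ['top0','scene0','t9']:
    d=load(f);P=cloud(d)
    m=(P[...,2]>.03)&(P[...,0]>.68)&(P[...,0]<.85)&(P[...,1]>.1)&(P[...,1]<.23)
    q=P[m];print(f,q.min(0).round(3),q.max(0).round(3),q[q[:,2]>.15].mean(0).round(3))
plan(.626,.198,.22,-88.4)
d=grab('wrist','w10')
"
```

```text
top0 [0.726 0.137 0.031] [0.782 0.197 0.172] [0.753 0.167 0.168]
scene0 [0.728 0.139 0.03 ] [0.787 0.198 0.174] [0.757 0.169 0.167]
t9 [0.724 0.137 0.03 ] [0.781 0.198 0.173] [0.753 0.167 0.167]
t 21.95 tcp [549. 180. 223.] phi -88.29 grip 85.3 F [-0.5 -0.9 -0.4]
turn [0.  0.1 0.2] shift now-frame [-15.7   2.9  77.5] shift goal-frame [-15.8   3.   77.5]
```

View pics/w10.png

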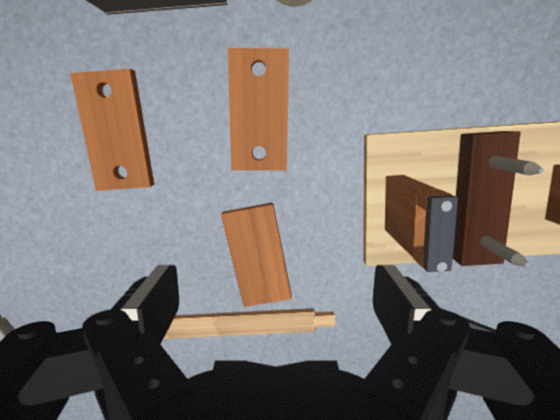

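```bash
cat >> meas.py <<'E'
def blanks(d,z=.014,ymin=.1):
    P=cloud(d);hsv=cv2.cvtColor(d['color'],cv2.COLOR_RGB2HSV)
    m=(hsv[...,1]>120)&(hsv[...,0]<25)&(P[...,2]<.03)&(P[...,1]>ymin)&(P[...,0]<.7)
    for q in rect(d,m,z): print('blank',np.round(q[:5],1),q[5])
E
python3 -c "
from meas import *
blanks(load('w10'))
plan(.626,.198,.1,-88.4)"
```

```text
blank [466.  198.2 119.5  58.7  12.7] [257. 254.]
blank [602.1 349.8 118.7  63.6   5.8] [113. 128.]
blank [626.8 199.4 118.5  58.8   1.3] [258. 108.]
t 22.0 tcp [549.1 179.1 223.3] phi -88.39 grip 85.5 F [ 0.4 -1.1  0.1]
turn [0.  0.  0.2] shift now-frame [-17.1 123.2  77.4] shift goal-frame [-16.7 123.3  77.4]
```

```bash

python3 -m jog '0 0 0 -9 0 26 1;0 0.2 0 -9 0 26 1;0 0 0 0 0 26 1;0 0 0 0 30 0 1;0 0 0 0 40 0 1' >/dev/null
python3 -m jog '0 0 0 0 40 0 1;0 0 0 0 25 0 1;0 0 0 0 10 0 1;0 0 0 0 0 0 1;0 0 0 0 0 0 1'
python3 -c "
from meas import *
d=grab('wrist','w11');blanks(d)
plan(.627,.199,.003,-88.6)"
```

```text
clock: 22.83
tcp_pos: [0.6277, 0.1992, 0.0798]
orientation: [-1.221, 1.19, -1.194]
contact_force: [0.3, 0.1, -0.2]
grip_width: 0.0852
blank [523.7 208.8  55.4  16.3 -78.2] [262. 356.]
blank [603.6 348.5 117.9  67.    5.6] [ 55. 246.]
blank [627.  199.3 119.2  59.2   1.3] [275. 221.]
t 22.88 tcp [628.3 199.6  80.7] phi -88.63 grip 85.3 F [0.7 0.3 1.1]
turn [-0.2 -0.   0.1] shift now-frame [ 0.5 77.6 -1.6] shift goal-frame [ 0.6 77.7 -1.3]
```

View pics/w11.png

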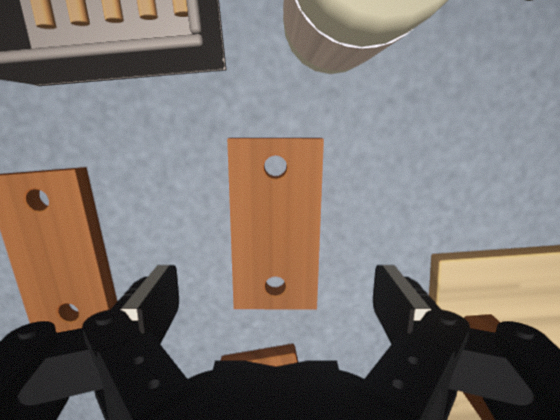

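The blank is centred between the fingers and measured at (0.6270, 0.1993), within a millimetre or two of the TCP. I'll descend and grip.

```bash

python3 -m jog '0 0 0 0.3 25 -1.3 1;0 0 0 0 25 0 1;0 0 0 0 20 0 1;0 0 0 0 10 0 1;0 0 0 0 0 0 1'
python3 -m jog '0 0 0 0 0 0 1;0 0 0 0 0 0 1;0 0 0 0 0 0 0;0 0 0 0 0 0 0;0 0 0 0 0 0 0' 60
python3 -m jog '0 0 0 0 0 0 0;0 0 0 0 0 0 0;0 0 0 0 0 0 0;0 0 0 0 0 0 0;0 0 0 0 0 0 0' 60
python3 -c "
from meas import *
plan(.627,.199,.0,-88.6)"
```

```text
clock: 23.3
tcp_pos: [0.6254, 0.2, -0.0017]
orientation: [-1.223, 1.19, -1.192]
contact_force: [-0.7, -0.1, -0.1]
grip_width: 0.0857
clock: 23.72
tcp_pos: [0.6265, 0.2002, 0.0002]
orientation: [-1.22, 1.189, -1.192]
contact_force: [-1.2, 0.1, 6.2]
grip_width: 0.058
clock: 24.13
tcp_pos: [0.6264, 0.2002, 0.0002]
orientation: [-1.22, 1.189, -1.192]
contact_force: [-1.7, 0.2, 7.7]
grip_width: 0.058
t 24.13 tcp [6.264e+02 2.002e+02 2.000e-01] phi -88.57 grip 58.0 F [-1.7  0.2  7.7]
turn [-0.1  0.   0. ] shift now-frame [1.3 0.2 0.5] shift goal-frame [1.3 0.2 0.5]
```

```bash

python3 -m jog '0 0 0 0 -15 0 0;0 0 0 0 -30 0 0;0 0 0 0 -35 0 0;0 0 0 0 -40 0 0;0 0 0 0 -40 0 0' 60
python3 -m jog '0 -2 0 0 -8 0 0;0 -2.2 0 0 0 0 0;0 0 0 0 0 0 0;0 0 0 0 0 0 0;0 0 0 0 0 0 0' 60
python3 -c "
from meas import *
plan(.5438,-.0408,.16,-84.4)"
```

```text
clock: 24.55
tcp_pos: [0.625, 0.1998, 0.1609]
orientation: [-1.223, 1.191, -1.193]
contact_force: [-0.3, 1.3, -1.4]
grip_width: 0.0581
clock: 24.97
tcp_pos: [0.6249, 0.2003, 0.1661]
orientation: [-1.256, 1.137, -1.138]
contact_force: [0.2, 0.2, -0.4]
grip_width: 0.0583
t 24.97 tcp [624.9 200.3 166.1] phi -84.42 grip 58.3 F [ 0.2  0.2 -0.4]
turn [ 0.1 -0.   0.1] shift now-frame [ 232.     6.7 -104.1] shift goal-frame [ 232.     6.1 -104.2]
```

```bash

python3 -m jog '0 0 0 29 0 -13 0;0 0 0 29 0 -13 0;0 0 0 29 0 -13 0;0 0 0 29 0 -13 0;0 0 0 29 0 -13 0' 60 >/dev/null
python3 -m jog '0 0 0 29 0 -13 0;0 0 0 29 0 -13 0;0 0 0 29 0 -13 0;0 0 0 0 0 0 0;0 0 0 0 0 0 0' 60 >/dev/null
python3 -m jog '0 0 0 0 25 0 0;0 0 0 0 10 0 0;0 0 0 0 5 0 0;0 0 0 0 0 0 0;0 0 0 0 0 0 0' 60
python3 -c "
from meas import *
plan(.5438,-.0408,.11,-84.4)
d=grab('wrist','w12')"
```

```text
clock: 26.22
tcp_pos: [0.5449, -0.0405, 0.1269]
orientation: [-1.256, 1.135, -1.137]
contact_force: [-0.3, 0.3, -0.1]
grip_width: 0.058
t 26.22 tcp [544.9 -40.5 126.9] phi -84.34 grip 58.0 F [-0.3  0.3 -0.1]
turn [0.  0.1 0.1] shift now-frame [ 0.1 16.9 -1.1] shift goal-frame [ 0.2 16.9 -1.1]
```

View pics/w12.png

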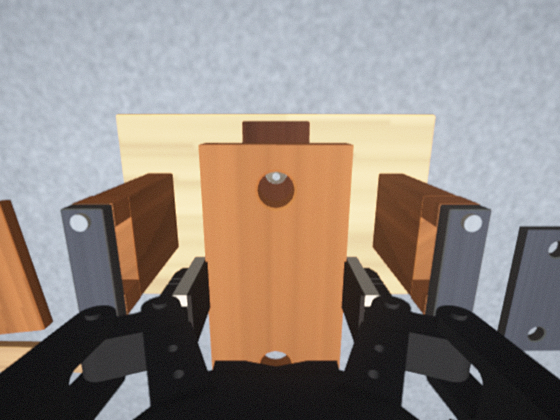

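The pin tip shows through the hole: hole at about (276,188), tip at about (276,177).

```bash
python3 -c "
from meas import *
d=load('w12')
c=d['color'][160:215,240:320,::-1]
cv2.imwrite('pics/w12z.png',cv2.resize(c,None,fx=8,fy=8,interpolation=cv2.INTER_CUBIC))
zt=d['obs']['tcp_pos'][2]
g=d['color'].astype(int)
# blank top rect
P=cloud(d);hsv=cv2.cvtColor(d['color'],cv2.COLOR_RGB2HSV)
print('blank top z',P[250,276],'tcpz',zt)
print('tip',onz(d,[[276,177]],.1),'hole',onz(d,[[276,188]],zt+.0145))
cc=carrier(d)
"
```

```text
blank top z [ 0.56140153 -0.03919393  0.14071483] tcpz 0.1269376612014265
tip [[ 0.58554472 -0.03690996  0.1       ]] hole [[ 0.58799172 -0.0365335   0.14143766]]
brk [ 556.9 -127.6   58.    23.4    5.5] [456. 259.]
brk [539.7  46.8  57.9  23.4   5.6] [ 95. 259.]
carrier c [548.3 -40.4] yaw 5.64 sep 175.2
```

View pics/w12z.png

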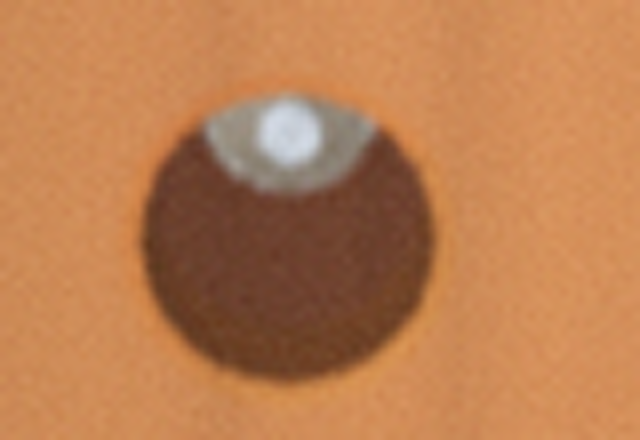

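```bash

python3 -m jog '0 0 0 0.2 10 -1.2 0;0 0 0 0 10 0 0;0 0 0 0 6 0 0;0 0 0 0 6 0 0;0 0 0 0 0 0 0' 60
python3 -m jog '0 0 0 0 6 0 0;0 0 0 0 6 0 0;0 0 0 0 6 0 0;0 0 0 0 6 0 0;0 0 0 0 0 0 0' 60
python3 -c "
from meas import *
plan(.5438,-.0408,.04,-84.4)
d=grab('wrist','w13')"
```

```text
clock: 26.68
tcp_pos: [0.5427, -0.0411, 0.0936]
orientation: [-1.257, 1.137, -1.137]
contact_force: [-0.1, -0.6, -0.9]
grip_width: 0.0582
clock: 27.1
tcp_pos: [0.5428, -0.0411, 0.0697]
orientation: [-1.257, 1.137, -1.137]
contact_force: [-0.3, 0.7, -1.4]
grip_width: 0.0581
t 27.1 tcp [542.8 -41.1  69.7] phi -84.37 grip 58.1 F [-0.3  0.7 -1.4]
turn [0.1 0.  0.1] shift now-frame [-0.3 29.7  1.1] shift goal-frame [-0.2 29.7  1. ]
```

View pics/w13.png

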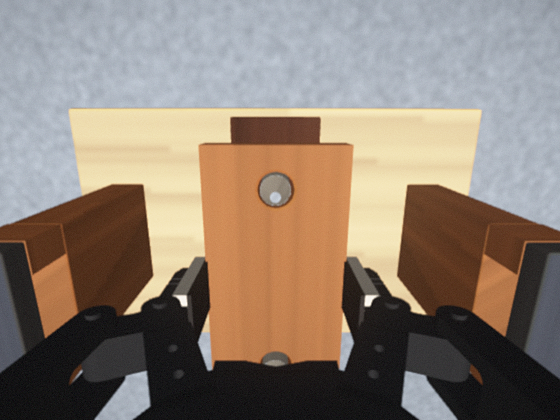

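The pins are through both holes with no side force, so I'll lower on down to the plinth.

```bash

python3 -m jog '0 0 0 0 6 0 0;0 0 0 0 6 0 0;0 0 0 0 6 0 0;0 0 0 0 6 0 0;0 0 0 0 0 0 0' 60
python3 -m jog '0 0 0 0 2 0 0;0 0 0 0 2 0 0;0 0 0 0 0 0 0;0 0 0 0 0 0 0;0 0 0 0 0 0 0' 60
```

```text
clock: 27.57
tcp_pos: [0.5428, -0.0412, 0.0457]
orientation: [-1.257, 1.137, -1.137]
contact_force: [-0.6, -0.2, -0.2]
grip_width: 0.0585
clock: 27.98
tcp_pos: [0.5438, -0.0413, 0.0431]
orientation: [-1.255, 1.135, -1.138]
contact_force: [0.4, 0.1, -0.6]
grip_width: 0.058
```

```bash

python3 -m jog '0 0 0 0 1.5 0 0;0 0 0 0 1 0 0;0 0 0 0 0 0 0;0 0 0 0 0 0 0;0 0 0 0 0 0 0' 60
python3 -m jog '0 0 0 0 0.7 0 0;0 0 0 0 0 0 0;0 0 0 0 0 0 0;0 0 0 0 0 0 0;0 0 0 0 0 0 0' 60
```

```text
clock: 28.4
tcp_pos: [0.5436, -0.0413, 0.0405]
orientation: [-1.255, 1.136, -1.138]
contact_force: [0.2, -0.7, -0.9]
grip_width: 0.0582
clock: 28.82
tcp_pos: [0.5437, -0.0413, 0.0402]
orientation: [-1.255, 1.136, -1.138]
contact_force: [-1.3, -0.3, 6.3]
grip_width: 0.0583
```

Contact came at the expected height. I'll release, lift, and go to the second blank at (0.602, 0.350).

```bash

python3 -m jog '0 0 0 0 0 0 1;0 0 0 0 0 0 1;0 0 0 0 0 0 1;0 0 0 0 0 0 1;0 0 0 0 0 0 1' 60
python3 -m jog '0 0 0 0 -20 0 1;0 0 0 0 -40 0 1;0 0 0 0 -40 0 1;0 0 0 0 -40 0 1;0 0 0 0 -20 0 1'
python3 -c "
from meas import *
d=grab('wrist','w14')
P=cloud(d);hsv=cv2.cvtColor(d['color'],cv2.COLOR_RGB2HSV)
m=(P[...,2]>.048)&(P[...,2]<.062)&(hsv[...,1]>120)&(P[...,1]>-.1)&(P[...,1]<.02)
for q in rect(d,m,.054): print('b1',np.round(q[:5],1),q[5])
carrier(d)
plan(.602,.350,.2,-84.2)"
```

```text
clock: 29.23
tcp_pos: [0.5436, -0.0413, 0.0397]
orientation: [-1.255, 1.136, -1.138]
contact_force: [-0.8, 0.5, 0.2]
grip_width: 0.0852
clock: 29.65
tcp_pos: [0.5451, -0.042, 0.2038]
orientation: [-1.252, 1.133, -1.141]
contact_force: [0.9, -0.3, -0.5]
grip_width: 0.0854
b1 [543.8 -41.3 118.4  59.6   5.6] [274. 201.]
brk [ 553.8 -128.8   61.6   22.3    5.5] [398. 220.]
brk [536.7  47.4  61.6  22.5   5.7] [148. 220.]
carrier c [545.3 -40.7] yaw 5.56 sep 177.1
t 29.7 tcp [546.6 -42.2 205.9] phi -84.43 grip 85.1 F [ 2.4 -0.3  1.4]
turn [-0.5 -0.2  0.1] shift now-frame [-385.     5.9   93.1] shift goal-frame [-384.6    5.9   94.7]
```

View pics/w14.png

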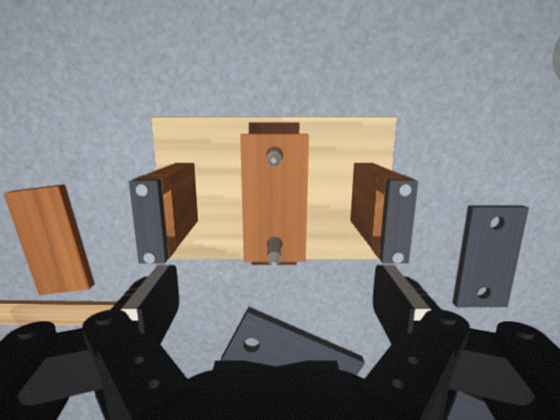

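The first blank is flush over the pins, measured at (543.8, -41.3) and 5.6°.

```bash

python3 -m jog '0 0 0 -38 0 9 1;0 0 0 -38 0 9 1;0 0 0 -38 0 9 1;0 0 0 -38 0 9 1;0 0 0 -38 0 9 1' >/dev/null
python3 -m jog '0 0 0 -38 0 9 1;0 0 0 -38 0 9 1;0 0 0 -38 0 9 1;0 0 0 -38 0 9 1;0 0 0 -38 0 9 1' >/dev/null
python3 -m jog '0 0 0 -4 30 2 1;0 0 0 0 30 0 1;0 0 0 0 30 0 1;0 0 0 0 20 0 1;0 0 0 0 0 0 1' 
python3 -c "
from meas import *
d=grab('wrist','w15');blanks(d)
plan(.602,.350,.0,-84.2)"
```

```text
clock: 30.95
tcp_pos: [0.5941, 0.349, 0.0835]
orientation: [-1.264, 1.139, -1.137]
contact_force: [-0.7, 0.3, -0.2]
grip_width: 0.0854
blank [455.6 178.8  28.8  25.9   5. ] [465. 408.]
blank [601.8 352.2 118.7  59.2   5.7] [271. 206.]
t 31.0 tcp [595.8 349.2  86.4] phi -84.38 grip 85.3 F [0.1 0.5 0.9]
turn [ 0.3 -0.2  0.2] shift now-frame [-0.5 86.4  6.7] shift goal-frame [-0.1 86.4  6.3]
```

View pics/w15.png

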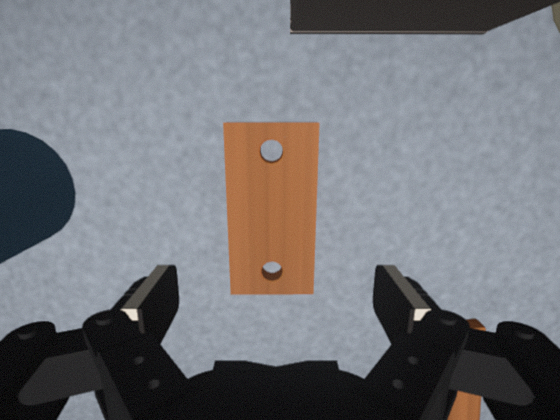

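```bash

python3 -m jog '.3 -.2 .2 0 0 0 1;0 0 0 -2.2 0 5.5 1;0 0 0 0 20 0 1;0 0 0 0 20 0 1;0 0 0 0 0 0 1' 
python3 -c "
from meas import *
d=grab('wrist','w16');blanks(d)
plan(.6018,.352,.0,-84.3)"
```

```text
clock: 31.42
tcp_pos: [0.602, 0.353, 0.0475]
orientation: [-1.253, 1.132, -1.134]
contact_force: [-0.8, 0.0, 0.1]
grip_width: 0.0855
blank [502.3 209.4  32.1  23.3 -84.4] [469. 409.]
blank [601.9 352.1 119.4  59.4   5.7] [277. 235.]
t 31.47 tcp [602.7 353.   49. ] phi -84.15 grip 85.6 F [ 0.  -0.2  1.3]
turn [-0.2  0.1 -0.1] shift now-frame [ 1.  49.  -1.2] shift goal-frame [ 0.9 49.  -1. ]
```

```bash

python3 -m jog '0 0 0 0.9 20 -1 1;0 0 0 0 20 0 1;0 0 0 0 8 0 1;0 0 0 0 1 0 1;0 0 0 0 0 0 1'
python3 -m jog '0 0 0 0 0 0 1;0 0 0 0 0 0 1;0 0 0 0 0 0 0;0 0 0 0 0 0 0;0 0 0 0 0 0 0' 60
python3 -m jog '0 0 0 0 0 0 0;0 0 0 0 0 0 0;0 0 0 0 0 0 0;0 0 0 0 0 0 0;0 0 0 0 0 0 0' 60
python3 -c "
from meas import *
plan(.6018,.352,.0,-84.3)"
python3 -m jog '0 0 0 0 -15 0 0;0 0 0 0 -30 0 0;0 0 0 0 -40 0 0;0 0 0 0 -40 0 0;0 0 0 0 -40 0 0' 60
python3 -c "
from meas import *
plan(.544,-.0410,.165,-84.4)"
```

```text
clock: 31.88
tcp_pos: [0.603, 0.3521, 0.0013]
orientation: [-1.249, 1.131, -1.135]
contact_force: [-0.1, -1.3, 0.6]
grip_width: 0.0855
clock: 32.3
tcp_pos: [0.6029, 0.3522, 0.0014]
orientation: [-1.249, 1.131, -1.135]
contact_force: [0.7, -0.8, -0.5]
grip_width: 0.058
clock: 32.72
tcp_pos: [0.6029, 0.3521, 0.0013]
orientation: [-1.249, 1.131, -1.135]
contact_force: [-0.8, -0.7, 5.7]
grip_width: 0.0584
t 32.72 tcp [602.9 352.1   1.3] phi -84.17 grip 58.4 F [-0.8 -0.7  5.7]
turn [-0.4  0.1 -0.1] shift now-frame [ 0.   1.3 -1.1] shift goal-frame [ 0.   1.3 -1.1]
clock: 33.13
tcp_pos: [0.6011, 0.351, 0.1675]
orientation: [-1.251, 1.132, -1.136]
contact_force: [0.5, 0.2, -0.7]
grip_width: 0.058
t 33.13 tcp [601.1 351.  167.5] phi -84.21 grip 58.0 F [ 0.5  0.2 -0.7]
turn [-0.3  0.2 -0.1] shift now-frame [384.2   1.6 -96.4] shift goal-frame [384.5   2.5 -95.1]
```

```bash

python3 -m jog '-.3 .2 -.1 38 -1 -9.3 0;0 0 0 38 0 -9.3 0;0 0 0 38 0 -9.3 0;0 0 0 38 0 -9.3 0;0 0 0 38 0 -9.3 0' 60 >/dev/null
python3 -m jog '0 0 0 38 0 -9.3 0;0 0 0 38 0 -9.3 0;0 0 0 38 0 -9.3 0;0 0 0 38 0 -9.3 0;0 0 0 38 0 -9.3 0' 60 >/dev/null
python3 -m jog '0 0 0 3 0 0 0;0 0 0 0 0 0 0;0 0 0 0 20 0 0;0 0 0 0 17 0 0;0 0 0 0 0 0 0' 60 >/dev/null
python3 -m jog '0 0 0 0 0 0 0;0 0 0 0 0 0 0;0 0 0 0 0 0 0;0 0 0 0 0 0 0;0 0 0 0 0 0 0' 60
python3 -c "
from meas import *
plan(.5453,-.0410,.126,-84.4)
d=grab('wrist','w17')
cv2.imwrite('pics/w17z.png',cv2.resize(d['color'][130:250,196:356,::-1],None,fx=5,fy=5,interpolation=cv2.INTER_CUBIC))
"
```

```text
clock: 34.8
tcp_pos: [0.5471, -0.0386, 0.1297]
orientation: [-1.253, 1.136, -1.137]
contact_force: [0.0, 0.2, -0.5]
grip_width: 0.058
t 34.8 tcp [547.1 -38.6 129.7] phi -84.35 grip 58.0 F [ 0.   0.2 -0.5]
turn [-0.1  0.  -0. ] shift now-frame [ 2.2  3.7 -2. ] shift goal-frame [ 2.2  3.7 -2. ]
```

View pics/w17z.png

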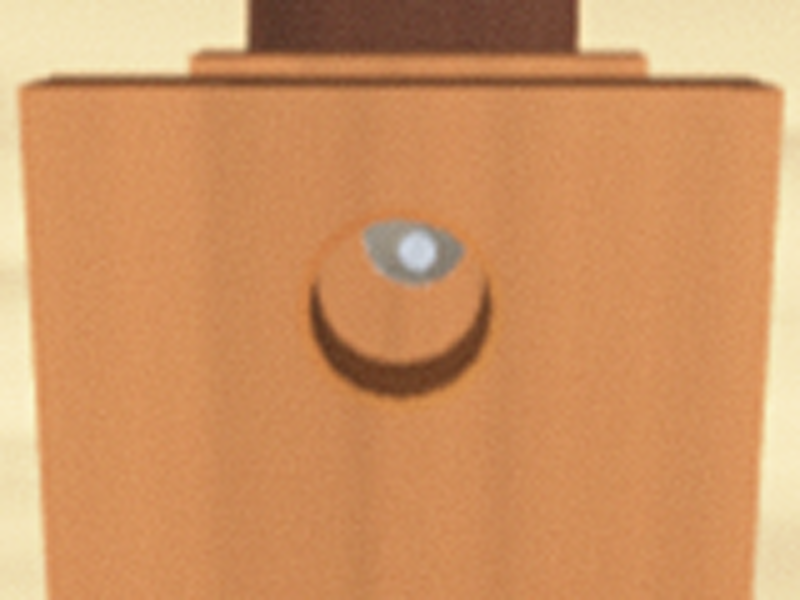

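```bash
python3 -c "
from meas import *
d=load('w17');z=d['obs']['tcp_pos'][2]
a=onz(d,[[279.2,180]],.1)[0];b=onz(d,[[276.2,191.6]],z+.0127)[0]
print(a,b); A=R.from_rotvec(d['obs']['orientation']); print(A.inv().apply(a-b)*1000)
"
```

```text
[ 0.58588262 -0.03680828  0.1       ] [ 0.58831494 -0.0349022   0.14236583]
[ 1.65959529 42.36299322 -2.65247334]
```

```bash

python3 -m jog '0 0 0 1.9 8 -2.3 0;0 0 0 0 8 0 0;0 0 0 0 6 0 0;0 0 0 0 6 0 0;0 0 0 0 0 0 0' 60
python3 -m jog '0 0 0 0 6 0 0;0 0 0 0 6 0 0;0 0 0 0 6 0 0;0 0 0 0 6 0 0;0 0 0 0 0 0 0' 60
python3 -m jog '0 0 0 0 6 0 0;0 0 0 0 5 0 0;0 0 0 0 3 0 0;0 0 0 0 0 0 0;0 0 0 0 0 0 0' 60
python3 -m jog '0 0 0 0 1 0 0;0 0 0 0 1 0 0;0 0 0 0 0 0 0;0 0 0 0 0 0 0;0 0 0 0 0 0 0' 60
```

```text
clock: 35.27
tcp_pos: [0.5435, -0.0408, 0.0995]
orientation: [-1.256, 1.138, -1.135]
contact_force: [-0.2, -0.0, -0.8]
grip_width: 0.0578
clock: 35.68
tcp_pos: [0.5438, -0.0407, 0.0758]
orientation: [-1.255, 1.138, -1.136]
contact_force: [0.5, 0.4, -0.3]
grip_width: 0.0581
clock: 36.1
tcp_pos: [0.5444, -0.0409, 0.0629]
orientation: [-1.254, 1.137, -1.137]
contact_force: [-0.1, 0.8, 0.1]
grip_width: 0.0585
clock: 36.52
tcp_pos: [0.5446, -0.0409, 0.0611]
orientation: [-1.254, 1.136, -1.137]
contact_force: [0.8, 0.3, -0.4]
grip_width: 0.0582
```

```bash

python3 -m jog '0 0 0 0 2 0 0;0 0 0 0 2 0 0;0 0 0 0 0 0 0;0 0 0 0 0 0 0;0 0 0 0 0 0 0' 60
python3 -m jog '0 0 0 0 1.5 0 0;0 0 0 0 0 0 0;0 0 0 0 0 0 0;0 0 0 0 0 0 0;0 0 0 0 0 0 0' 60
python3 -m jog '0 0 0 0 1 0 0;0 0 0 0 0 0 0;0 0 0 0 0 0 0;0 0 0 0 0 0 0;0 0 0 0 0 0 0' 60
```

```text
clock: 36.93
tcp_pos: [0.5445, -0.0409, 0.057]
orientation: [-1.254, 1.137, -1.137]
contact_force: [0.3, -0.6, -1.6]
grip_width: 0.0581
clock: 37.35
tcp_pos: [0.5445, -0.0409, 0.0556]
orientation: [-1.254, 1.136, -1.137]
contact_force: [0.7, -0.9, -1.2]
grip_width: 0.0583
clock: 37.77
tcp_pos: [0.5446, -0.0409, 0.0552]
orientation: [-1.253, 1.137, -1.136]
contact_force: [-2.2, 0.6, 8.5]
grip_width: 0.0579
```

Contact came at the expected 55.2 mm. I'll release and check.

```bash

python3 -m jog '0 0 0 0 0 0 1;0 0 0 0 0 0 1;0 0 0 0 0 0 1;0 0 0 0 0 0 1;0 0 0 0 0 0 1' 60
python3 -m jog '0 0 0 0 -20 0 1;0 0 0 0 -40 0 1;0 0 0 0 -40 0 1;0 0 0 0 -30 0 1;0 0 0 0 0 0 1'
python3 -c "
from meas import *
d=grab('wrist','w18')
P=cloud(d);hsv=cv2.cvtColor(d['color'],cv2.COLOR_RGB2HSV)
m=(P[...,2]>.06)&(P[...,2]<.076)&(hsv[...,1]>120)&(P[...,1]>-.1)&(P[...,1]<.02)&(P[...,0]>.45)
for q in rect(d,m,.068): print('b2',np.round(q[:5],1),q[5])
print(P[m][:,2].mean(), [P[200,260],P[200,288],P[170,274]])
t=grab('top','t18')
plan(.521,-.2806,.2,-84.4)"
```

```text
clock: 38.18
tcp_pos: [0.5444, -0.0409, 0.0544]
orientation: [-1.254, 1.137, -1.136]
contact_force: [-0.3, 0.4, -0.4]
grip_width: 0.0855
clock: 38.6
tcp_pos: [0.5478, -0.042, 0.1899]
orientation: [-1.247, 1.131, -1.141]
contact_force: [0.4, 0.4, -0.1]
grip_width: 0.0854
b2 [544.4 -41.  119.3  59.8   5.5] [274. 213.]
0.06793386152734654 [array([ 0.55356087, -0.02868035,  0.06824056]), array([ 0.55603973, -0.05170355,  0.06918871]), array([ 0.58324226, -0.03758156,  0.09646959])]
t 38.7 tcp [545.2 -40.6 185.5] phi -84.34 grip 85.7 F [ 0.2  0.7 -0.2]
turn [-0.1  0.1 -0. ] shift now-frame [236.4 -14.8 -47.7] shift goal-frame [236.5 -14.5 -47.5]
```

View pics/w18.png

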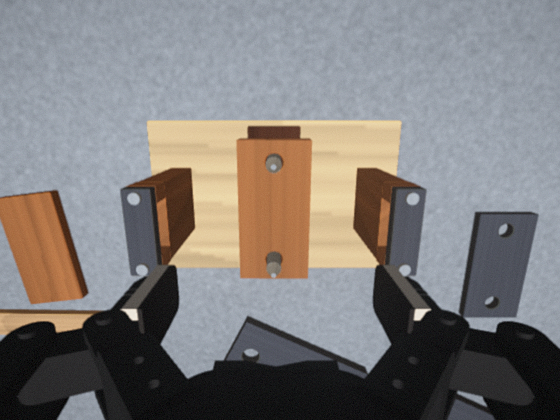

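View pics/t18.png

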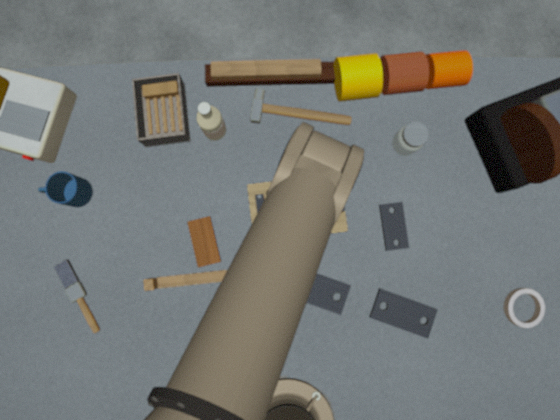

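The stack is flush, at 67.9 mm top height and (544.4, -41.0). The follower now shows at (394,226) in the top view instead of (389,213), so it has been knocked. I'll measure it again.

```bash

python3 -m jog '0 0 0 38 -2 -8 1;0 0 0 38 -2 -8 1;0 0 0 38 -2 -8 1;0 0 0 38 -2 -8 1;0 0 0 38 -2 -8 1' >/dev/null
python3 -m jog '0 0 0 38 0 -8 1;0 0 0 8 0 0 1;0 0 0 0 0 0 1;0 0 0 0 0 0 1;0 0 0 0 0 0 1' >/dev/null
cat >> meas.py <<'E'
def foll(d):
    P=cloud(d)
    for q in rect(d,(P[...,2]>.004)&(P[...,2]<.03)&(P[...,1]<-.19)&(P[...,1]>-.45)&(P[...,0]>.38)&(P[...,0]<.66),.01): print('foll',np.round(q[:5],1),q[5])
E
python3 -c "
from meas import *
foll(load('t18'))
d=grab('wrist','w19');foll(d)
plan(.521,-.2806,.2,-84.4)"
```

```text
foll [ 490.3 -287.9  120.3   62.9    5.4] [394. 226.]
foll [ 491.4 -288.8  120.2   60.     5.6] [283. 215.]
t 39.58 tcp [ 520.2 -278.3  193.5] phi -84.23 grip 85.5 F [-0.5  0.7  0.2]
turn [ 0.1  0.2 -0.1] shift now-frame [ 2.3 -6.5  0.6] shift goal-frame [ 2.3 -6.5  0.6]
```

View pics/w19.png

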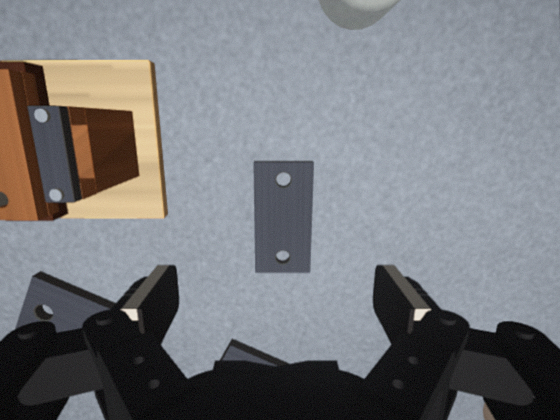

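```bash

python3 -m jog '0 0 0 7.6 20 -29.7 1;0 0 0 0 40 0 1;0 0 0 0 40 0 1;0 0 0 0 35 0 1;0 0 0 0 15 0 1' >/dev/null
python3 -m jog '0 0 0 0 0 0 1;0 0 0 0 0 0 1;0 0 0 0 0 0 1;0 0 0 0 0 0 1;0 0 0 0 0 0 1' 
python3 -c "
from meas import *
d=grab('wrist','w20');foll(d)
plan(.4914,-.2888,-.002,-84.4)"
```

```text
clock: 40.42
tcp_pos: [0.4922, -0.2912, 0.046]
orientation: [-1.253, 1.134, -1.138]
contact_force: [-0.0, -0.4, -0.1]
grip_width: 0.0854
foll [ 491.4 -288.8  119.8   60.1    5.6] [271. 235.]
t 40.47 tcp [ 492.  -291.1   45.8] phi -84.34 grip 85.6 F [ 0.2 -0.4 -0.2]
turn [-0.1  0.1  0.1] shift now-frame [-2.4 47.8 -0.4] shift goal-frame [-2.3 47.8 -0.3]
```

View pics/w20.png

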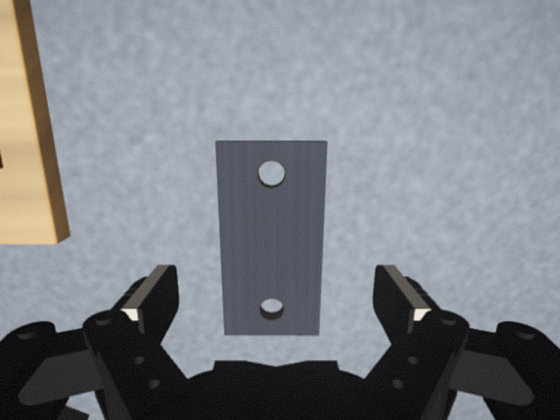

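```bash

python3 -m jog '0 0 0 -2.3 15 0 1;0 0 0 0 15 0 1;0 0 0 0 10 0 1;0 0 0 0 6 0 1;0 0 0 0 1 0 1'
python3 -m jog '0 0 0 0 0 0 1;0 0 0 0 0 0 1;0 0 0 0 0 0 0;0 0 0 0 0 0 0;0 0 0 0 0 0 0' 80
python3 -m jog '0 0 0 0 0 0 0;0 0 0 0 0 0 0;0 0 0 0 0 0 0;0 0 0 0 0 0 0;0 0 0 0 0 0 0' 80
python3 -c "
from meas import *
plan(.4914,-.2888,-.0,-84.4)"
python3 -m jog '0 0 0 0 -15 0 0;0 0 0 0 -30 0 0;0 0 0 0 -40 0 0;0 0 0 0 -40 0 0;0 0 0 0 -40 0 0' 80
python3 -c "
from meas import *
plan(.544,-.0410,.165,-84.4)"
```

```text
clock: 40.88
tcp_pos: [0.49, -0.2883, -0.0038]
orientation: [-1.255, 1.139, -1.135]
contact_force: [-0.3, -0.5, 0.3]
grip_width: 0.0855
clock: 41.3
tcp_pos: [0.4911, -0.2888, -0.0013]
orientation: [-1.253, 1.136, -1.137]
contact_force: [-0.7, 2.1, 6.0]
grip_width: 0.0576
clock: 41.72
tcp_pos: [0.4912, -0.2888, -0.0012]
orientation: [-1.253, 1.136, -1.137]
contact_force: [-2.2, 2.1, 10.3]
grip_width: 0.0575
t 41.72 tcp [ 491.2 -288.8   -1.2] phi -84.38 grip 57.5 F [-2.2  2.1 10.3]
turn [-0.1  0.  -0. ] shift now-frame [-0.  -1.2  0.2] shift goal-frame [-0.  -1.2  0.2]
clock: 42.13
tcp_pos: [0.4896, -0.2882, 0.1644]
orientation: [-1.255, 1.139, -1.136]
contact_force: [1.6, 0.3, -5.3]
grip_width: 0.0572
t 42.13 tcp [ 489.6 -288.2  164.4] phi -84.42 grip 57.2 F [ 1.6  0.3 -5.3]
turn [ 0.1 -0.  -0. ] shift now-frame [-240.8   -0.6   78.2] shift goal-frame [-240.7   -0.6   78.3]
```

```bash

python3 -m jog '0 0 0 -30 0 9.8 0;0 0 0 -30 0 9.8 0;0 0 0 -30 0 9.8 0;0 0 0 -30 0 9.8 0;0 0 0 -30 0 9.8 0' 80 >/dev/null
python3 -m jog '0 0 0 -30 0 9.8 0;0 0 0 -30 0 9.8 0;0 0 0 -30 0 9.8 0;0 0 0 0 0 0 0;0 0 0 0 0 0 0' 80 >/dev/null
python3 -m jog '0 0 0 0 20 0 0;0 0 0 0 16 0 0;0 0 0 0 0 0 0;0 0 0 0 0 0 0;0 0 0 0 0 0 0' 80
python3 -c "
from meas import *
plan(.544,-.0410,.128,-84.4)
d=grab('wrist','w21')
cv2.imwrite('pics/w21z.png',cv2.resize(d['color'][130:250,196:356,::-1],None,fx=5,fy=5,interpolation=cv2.INTER_CUBIC))
"
```

```text
clock: 43.38
tcp_pos: [0.5454, -0.0432, 0.1274]
orientation: [-1.253, 1.137, -1.138]
contact_force: [0.1, 0.3, -4.2]
grip_width: 0.0572
t 43.38 tcp [545.4 -43.2 127.4] phi -84.46 grip 57.2 F [ 0.1  0.3 -4.2]
turn [-0.  -0.1  0. ] shift now-frame [-2.3 -0.6 -1.2] shift goal-frame [-2.3 -0.6 -1.2]
```

View pics/w21z.png

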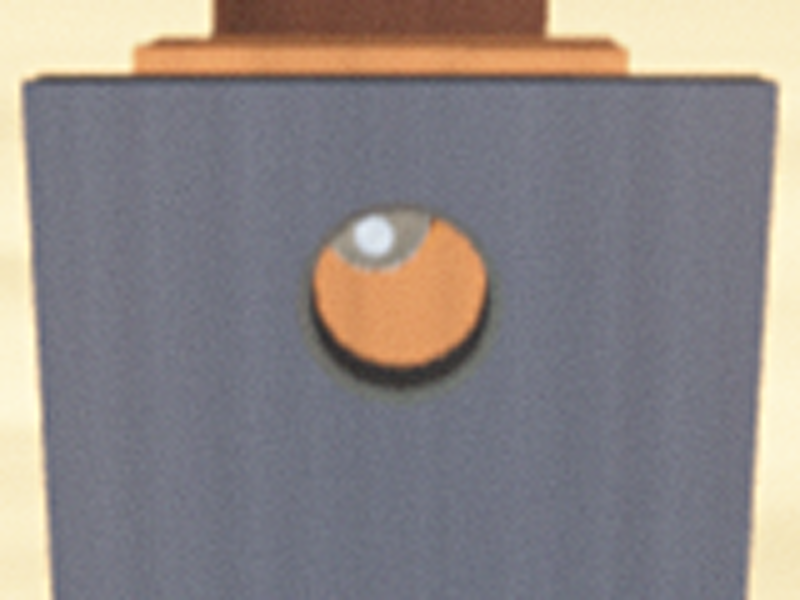

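```bash
python3 -c "
from meas import *
d=load('w21');z=d['obs']['tcp_pos'][2]
a=onz(d,[[270.8,177.2]],.1)[0];b=onz(d,[[276.2,189.6]],z+.0112)[0]
print(a,b); A=R.from_rotvec(d['obs']['orientation']); print(A.inv().apply(a-b)*1000)
"
```

```text
[ 0.58567456 -0.03692845  0.1       ] [ 0.58721609 -0.03953681  0.13864257]
[-2.76414559 38.64044573 -1.30505891]
```

```bash

python3 -m jog '0 0 0 -2.5 0 -1.3 0;0 0 0 0 8 0 0;0 0 0 0 8 0 0;0 0 0 0 6 0 0;0 0 0 0 0 0 0' 80
python3 -m jog '0 0 0 0 5 0 0;0 0 0 0 5 0 0;0 0 0 0 5 0 0;0 0 0 0 4 0 0;0 0 0 0 0 0 0' 80
python3 -m jog '0 0 0 0 5 0 0;0 0 0 0 5 0 0;0 0 0 0 3 0 0;0 0 0 0 0 0 0;0 0 0 0 0 0 0' 80
```

```text
clock: 43.85
tcp_pos: [0.5427, -0.0395, 0.1029]
orientation: [-1.256, 1.138, -1.135]
contact_force: [0.2, 0.3, -5.7]
grip_width: 0.0573
clock: 44.27
tcp_pos: [0.5434, -0.0397, 0.0846]
orientation: [-1.255, 1.137, -1.136]
contact_force: [0.0, 0.6, -5.1]
grip_width: 0.0568
clock: 44.68
tcp_pos: [0.5436, -0.0398, 0.0723]
orientation: [-1.254, 1.137, -1.136]
contact_force: [0.4, 0.3, -4.8]
grip_width: 0.0575
```

```bash

python3 -m jog '0 0 0 0.8 2 0.5 0;0 0 0 0 1.5 0 0;0 0 0 0 0 0 0;0 0 0 0 0 0 0;0 0 0 0 0 0 0' 80
python3 -m jog '0 0 0 0 1.5 0 0;0 0 0 0 0.5 0 0;0 0 0 0 0 0 0;0 0 0 0 0 0 0;0 0 0 0 0 0 0' 80
python3 -m jog '0 0 0 0 0.7 0 0;0 0 0 0 0 0 0;0 0 0 0 0 0 0;0 0 0 0 0 0 0;0 0 0 0 0 0 0' 80
```

```text
clock: 45.1
tcp_pos: [0.5444, -0.0405, 0.0691]
orientation: [-1.254, 1.136, -1.137]
contact_force: [-0.5, -0.4, -4.8]
grip_width: 0.0572
clock: 45.52
tcp_pos: [0.5443, -0.0405, 0.067]
orientation: [-1.254, 1.137, -1.137]
contact_force: [-0.2, 0.2, -5.2]
grip_width: 0.0568
clock: 45.93
tcp_pos: [0.5444, -0.0406, 0.0668]
orientation: [-1.254, 1.137, -1.136]
contact_force: [-3.4, 0.8, 6.0]
grip_width: 0.0574
```

```bash

python3 -m jog '0 0 0 0 0 0 1;0 0 0 0 0 0 1;0 0 0 0 0 0 1;0 0 0 0 0 0 1;0 0 0 0 0 0 1' 60
python3 -m jog '0 0 0 0 -20 0 1;0 0 0 0 -40 0 1;0 0 0 0 -40 0 1;0 0 0 0 -40 0 1;0 0 0 0 0 0 1'
python3 -m jog '0 0 0 0 0 0 1;0 0 0 0 0 0 1;0 0 0 0 0 0 1;0 0 0 0 0 0 1;0 0 0 0 0 0 1'
python3 -c "
from meas import *
d=grab('wrist','w22')
P=cloud(d);hsv=cv2.cvtColor(d['color'],cv2.COLOR_RGB2HSV)
m=(P[...,2]>.07)&(P[...,2]<.086)&(P[...,1]>-.09)&(P[...,1]<.01)&(P[...,0]>.45)&(hsv[...,1]<110)
for q in rect(d,m,.078): print('f',np.round(q[:5],1),q[5])
print(np.median(P[m][:,2]))
carrier(d)
plan(.3614,.327,.2,-174.4)"
```

```text
clock: 46.35
tcp_pos: [0.5446, -0.0406, 0.0664]
orientation: [-1.254, 1.136, -1.137]
contact_force: [-0.1, -0.2, 0.8]
grip_width: 0.0857
clock: 46.77
tcp_pos: [0.5483, -0.0421, 0.213]
orientation: [-1.246, 1.13, -1.143]
contact_force: [1.2, -0.5, 0.8]
grip_width: 0.0854
clock: 47.18
tcp_pos: [0.5437, -0.0405, 0.2052]
orientation: [-1.256, 1.138, -1.136]
contact_force: [0.6, -0.9, -0.7]
grip_width: 0.0855
f [544.6 -40.3 118.6  60.    5.6] [275. 199.]
0.0779327169215514
brk [ 553.6 -128.8   61.2   22.3    5.4] [400. 217.]
brk [536.5  47.5  61.8  22.3   5.7] [151. 217.]
carrier c [545.  -40.6] yaw 5.53 sep 177.1
t 47.23 tcp [543.8 -40.6 205.4] phi -84.39 grip 85.2 F [-0.   0.4  0.1]
turn [ 0.1 90.   0.1] shift now-frame [-383.7    5.5 -145.6] shift goal-frame [ 145.7    5.4 -383.6]
```

View pics/w22.png

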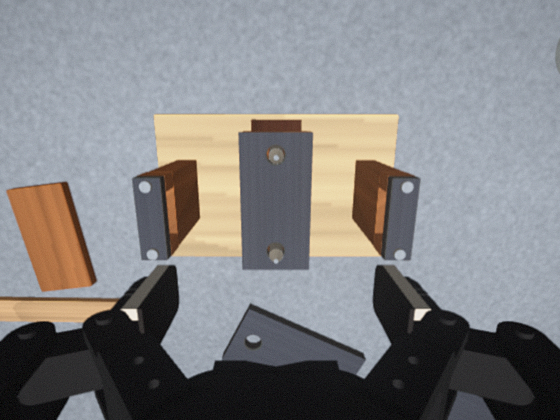

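The follower is flush: top at 77.9 mm, (544.6, -40.3), 5.6°. Now back to the keeper.

```bash

python3 -m jog '0 0 0 -35 0 -13.3 1;0 0 0 -35 0 -13.3 1;0 0 0 -35 0 -13.3 1;0 0 0 -35 0 -13.3 1;0 0 0 -35 0 -13.3 1' >/dev/null
python3 -m jog '0 0 0 -35 0 -13.3 1;0 0 0 -35 0 -13.3 1;0 0 0 -35 0 -13.3 1;0 0 0 -35 0 -13.3 1;0 0 0 -35 0 -13.3 1' >/dev/null
python3 -m jog '0 6 0 0 0 0 1;0 6 0 0 0 0 1;0 6 0 0 0 0 1;0 6 0 0 0 0 1;0 6 0 0 0 0 1' >/dev/null
python3 -m jog '0 6 0 0 0 0 1;0 6 0 0 0 0 1;0 6 0 0 0 0 1;0 6 0 0 0 0 1;0 6 0 0 0 0 1' >/dev/null
python3 -m jog '0 6 0 0 0 0 1;0 6 0 0 0 0 1;0 6 0 0 0 0 1;0 6 0 0 0 0 1;0 6 0 0 0 0 1' >/dev/null
python3 -m jog '0 0 0 0 0 0 1;0 0 0 0 0 0 1;0 0 0 0 0 0 1;0 0 0 0 0 0 1;0 0 0 0 0 0 1'
python3 -c "
from meas import *
d=grab('wrist','w23')
plan(.3614,.327,.1,-174.4)
P=cloud(d)
m=(P[...,2]>.045)&(P[...,2]<.06)&(P[...,1]>.28)&(P[...,1]<.37)&(P[...,0]<.45)
for q in rect(d,m,.052): print('grip',np.round(q[:5],1),q[5])
"
```

```text
clock: 49.73
tcp_pos: [0.3904, 0.2928, 0.19]
orientation: [-0.134, 2.18, -2.157]
contact_force: [-0.2, 0.5, 0.6]
grip_width: 0.0854
t 49.78 tcp [390.4 292.9 190. ] phi -173.54 grip 85.2 F [ 0.6 -0.  -0.8]
turn [0.6 0.9 0.6] shift now-frame [ 24.   90.6 -36.1] shift goal-frame [ 25.5  90.  -36.8]
grip [362.4 325.8  27.6  25.3   6.3] [301. 238.]
```

View pics/w23.png

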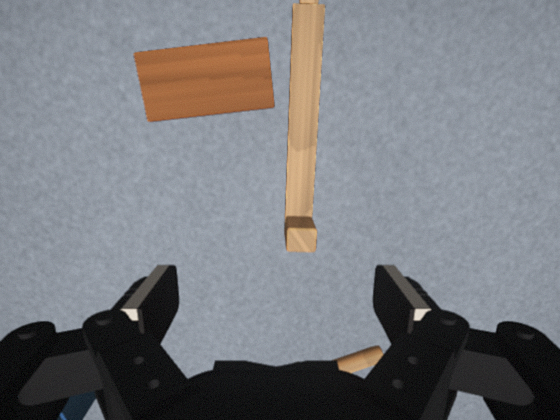

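```bash

python3 -m jog '.6 .9 .6 0 0 0 1;0 0 0 13 20 -18 1;0 0 0 12.5 30 -18.5 1;0 0 0 0 30 0 1;0 0 0 0 10 0 1' >/dev/null
python3 -m jog '0 0 0 0 0 0 1;0 0 0 0 0 0 1;0 0 0 0 0 0 1;0 0 0 0 0 0 1;0 0 0 0 0 0 1'
python3 -c "
from meas import *
d=load('w23')
P=cloud(d);hsv=cv2.cvtColor(d['color'],cv2.COLOR_RGB2HSV)
m=(P[...,2]>.004)&(P[...,2]<.02)&(P[...,0]<.405)&(P[...,1]<.3)&(P[...,1]>.1)&(hsv[...,1]>50)
for q in rect(d,m,.01): print('bar',np.round(q[:5],1),q[5])
plan(.362,.3265,.0185,-174.4)
d=grab('wrist','w24')
P=cloud(d);hsv=cv2.cvtColor(d['color'],cv2.COLOR_RGB2HSV)
m=(P[...,2]>.045)&(P[...,2]<.06)&(P[...,1]>.28)&(P[...,1]<.37)&(P[...,0]<.41)
for q in rect(d,m,.052): print('grip',np.round(q[:5],1),q[5])
m=(P[...,2]>.004)&(P[...,2]<.02)&(P[...,0]<.405)&(P[...,1]<.3)&(P[...,1]>.1)&(hsv[...,1]>50)
for q in rect(d,m,.01): print('bar',np.round(q[:5],1),q[5])
"
```

```text
clock: 50.62
tcp_pos: [0.3654, 0.3259, 0.0963]
orientation: [-0.108, 2.175, -2.167]
contact_force: [-0.2, -0.0, -0.2]
grip_width: 0.0857
bar [372.  211.8 177.9  28.1 -85.1] [304.  99.]
t 50.62 tcp [365.4 325.9  96.3] phi -174.34 grip 85.7 F [-0.2 -0.  -0.2]
turn [0.2 0.1 0. ] shift now-frame [ 3.3 77.8 -0.7] shift goal-frame [ 3.3 77.8 -0.9]
grip [362.2 326.   27.6  25.1   5.7] [282. 239.]
bar [369.1 243.5 115.3  27.9 -85.1] [283.  90.]
bar [403.3 202.7  26.9   5.7 -86. ] [235.  26.]
```

View pics/w24.png

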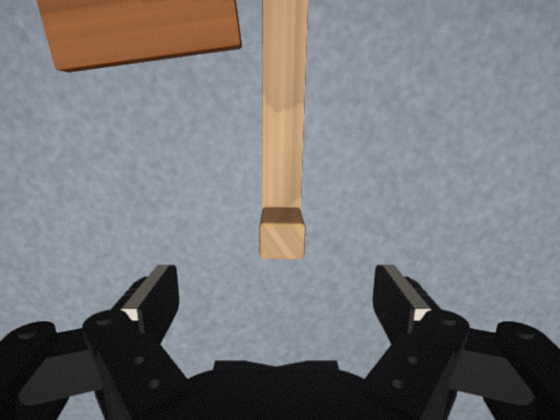

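```bash

python3 -m jog '0 0.2 0 3.2 20 -.5 1;0 0 0 0 25 0 1;0 0 0 0 20 0 1;0 0 0 0 9 0 1;0 0 0 0 2 0 1' >/dev/null
python3 -m jog '0 0 0 0 0 0 1;0 0 0 0 0 0 1;0 0 0 0 0 0 1;0 0 0 0 0 0 1;0 0 0 0 0 0 1'
python3 -c "
from meas import *
plan(.362,.3262,.0185,-174.4)"
```

```text
clock: 51.5
tcp_pos: [0.3614, 0.3263, 0.0197]
orientation: [-0.106, 2.176, -2.17]
contact_force: [0.3, -0.8, -0.5]
grip_width: 0.0853
t 51.5 tcp [361.4 326.3  19.7] phi -174.49 grip 85.3 F [ 0.3 -0.8 -0.5]
turn [ 0.2 -0.1  0.1] shift now-frame [-0.6  1.2  0.2] shift goal-frame [-0.6  1.2  0.2]
```

```bash

python3 -m jog '0 0 0 0 0 0 0;0 0 0 0 0 0 0;0 0 0 0 0 0 0;0 0 0 0 0 0 0;0 0 0 0 0 0 0' 80 >/dev/null
python3 -m jog '0 0 0 0 0 0 0;0 0 0 0 0 0 0;0 0 0 0 0 0 0;0 0 0 0 0 0 0;0 0 0 0 0 0 0' 80
python3 -m jog '0 0 0 0 -15 0 0;0 0 0 0 -25 0 0;0 0 0 0 -35 0 0;0 0 0 0 -25 0 0;0 0 0 0 0 0 0' 80
python3 -m jog '0 0 0 0 0 0 0;0 0 0 0 0 0 0;0 0 0 0 0 0 0;0 0 0 0 0 0 0;0 0 0 0 0 0 0' 80
python3 -c "
from meas import *
plan(.5104,.3055,.1197,-174.4)
d=grab('wrist','w25');grab('scene','s25')
"
```

```text
clock: 52.33
tcp_pos: [0.3613, 0.326, 0.0193]
orientation: [-0.106, 2.176, -2.171]
contact_force: [-1.4, -0.2, 5.5]
grip_width: 0.0267
clock: 52.75
tcp_pos: [0.3632, 0.3268, 0.1225]
orientation: [-0.102, 2.176, -2.166]
contact_force: [0.4, 0.6, -1.6]
grip_width: 0.027
clock: 53.17
tcp_pos: [0.361, 0.3254, 0.1184]
orientation: [-0.107, 2.175, -2.173]
contact_force: [-0.2, 0.7, -1.1]
grip_width: 0.0268
t 53.17 tcp [361.  325.4 118.4] phi -174.52 grip 26.8 F [-0.2  0.7 -1.1]
turn [ 0.1 -0.1  0.2] shift now-frame [-146.8   -1.8   34.1] shift goal-frame [-146.7   -1.3   34.4]
```

View pics/w25.png

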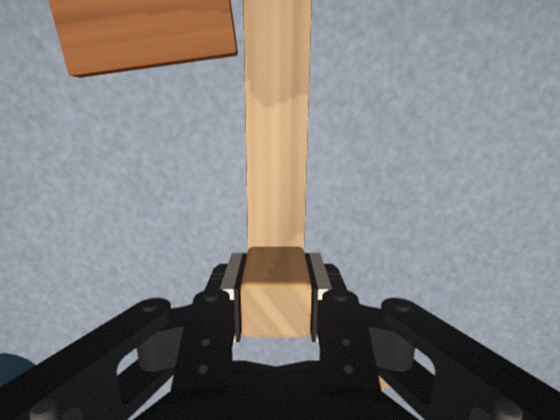

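```bash

python3 -m jog '0 0 0 -30 -1 2 0;0 0 0 -30 0 2 0;0 0 0 -30 0 2 0;0 0 0 -30 0 2 0;0 0 0 -27 0 2 0' 80 >/dev/null
python3 -m jog '0 0 0 0 0 0 0;0 0 0 0 0 0 0;0 0 0 0 0 0 0;0 0 0 0 0 0 0;0 0 0 0 0 0 0' 80
python3 -c "
from meas import *
plan(.5104,.3055,.1197,-174.4)
d=grab('wrist','w26');s=grab('scene','s26');t=grab('top','t26')
P=cloud(d);
for v in (20,60,100,140,180,220): print(P[v,276].round(4))
print('bar centre by row')
hsv=cv2.cvtColor(d['color'],cv2.COLOR_RGB2HSV)
for v in (20,80,140,200):
    m=(P[v,:,2]>.09)&(P[v,:,2]<.13); u=np.where(m)[0]; u=u[(u>200)&(u<350)];
    q=onz(d,[[u.min(),v],[u.max(),v]],.1097);print(v,q.mean(0).round(4))
cv2.imwrite('pics/s26z.png',cv2.resize(s['color'][150:300,200:420,::-1],None,fx=3.6,fy=3.6,interpolation=cv2.INTER_CUBIC))
"
```

```text
clock: 54.1
tcp_pos: [0.5074, 0.3303, 0.1195]
orientation: [-0.109, 2.175, -2.171]
contact_force: [-0.5, -0.5, -0.7]
grip_width: 0.0271
t 54.1 tcp [507.4 330.3 119.5] phi -174.46 grip 27.1 F [-0.5 -0.5 -0.7]
turn [ 0.1 -0.1  0.2] shift now-frame [-0.6 -0.2 25. ] shift goal-frame [-0.5 -0.2 25. ]
[0.5182 0.2223 0.1113]
[0.5167 0.2371 0.1093]
[0.5152 0.2533 0.1096]
[0.5135 0.2704 0.1106]
[0.5117 0.2886 0.1107]
[0.5098 0.3084 0.1093]
bar centre by row
20 [0.5178 0.2219 0.1097]
80 [0.5157 0.2451 0.1097]
140 [0.5135 0.2704 0.1097]
200 [0.5107 0.2983 0.1097]
```

View pics/s26z.png

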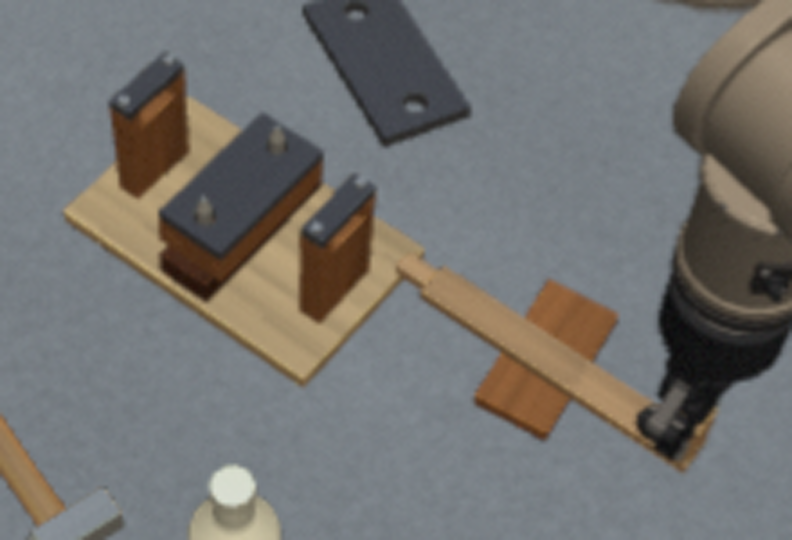

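View pics/w26.png

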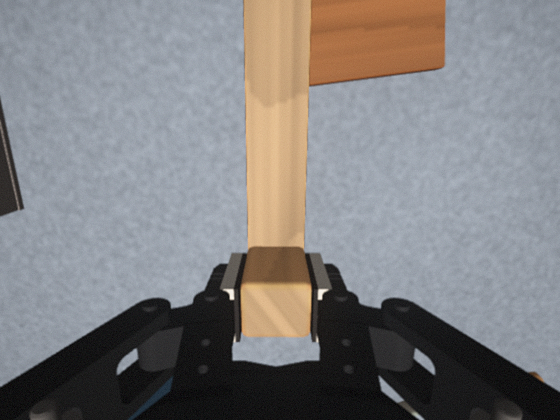

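The bar is level (top at 110 mm) and aligned with the carrier axis to about 1.5 mm. I'll advance the nose into the first window.

```bash

python3 -m jog '0 0 0 -.5 0 10 0;0 0 0 0 0 10 0;0 0 0 0 0 10 0;0 0 0 0 0 10 0;0 0 0 0 0 10 0' 80
python3 -m jog '0 0 0 0 0 8 0;0 0 0 0 0 8 0;0 0 0 0 0 0 0;0 0 0 0 0 0 0;0 0 0 0 0 0 0' 80
python3 -c "
from meas import *
plan(.5335,.0703,.1197,-174.4)
d=grab('wrist','w27');s=grab('scene','s27')
cv2.imwrite('pics/s27z.png',cv2.resize(s['color'][150:300,200:420,::-1],None,fx=3.6,fy=3.6,interpolation=cv2.INTER_CUBIC))
"
```

```text
clock: 54.67
tcp_pos: [0.5141, 0.2785, 0.1198]
orientation: [-0.105, 2.176, -2.172]
contact_force: [0.1, 0.0, -1.2]
grip_width: 0.0268
clock: 55.08
tcp_pos: [0.5155, 0.2648, 0.1196]
orientation: [-0.107, 2.175, -2.171]
contact_force: [-0.6, -0.4, -1.7]
grip_width: 0.0269
t 55.08 tcp [515.5 264.8 119.6] phi -174.47 grip 26.9 F [-0.6 -0.4 -1.7]
turn [ 0.1 -0.1  0.1] shift now-frame [  0.8  -0.5 195.3] shift goal-frame [ 1.100e+00 -1.000e-01  1.953e+02]
```

View pics/s27z.png

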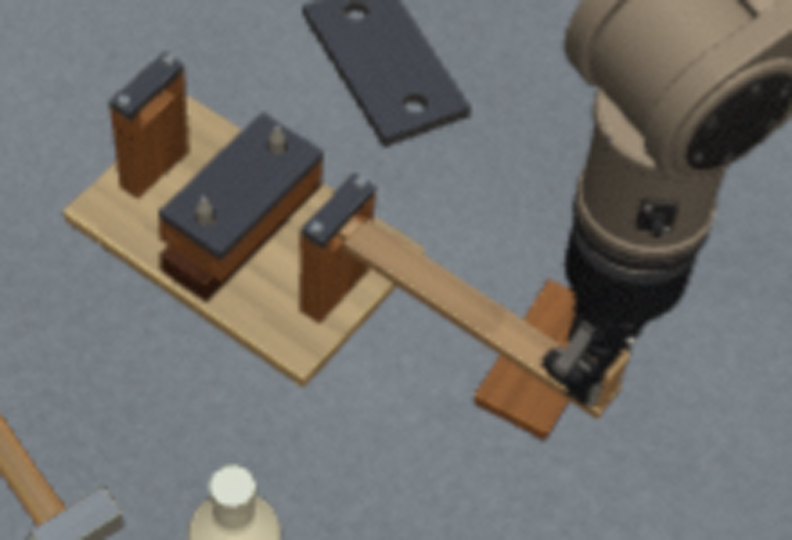

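View pics/w27.png

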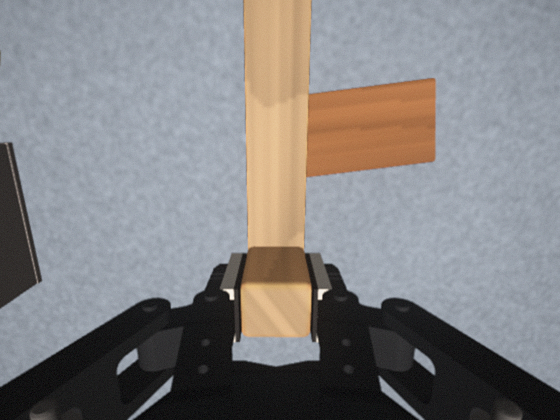

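The nose is in the first window with no contact force, so I'll push on.

```bash

python3 -m jog '0 0 0 .4 0 12 0;0 0 0 .4 0 12 0;0 0 0 0 0 12 0;0 0 0 0 0 12 0;0 0 0 0 0 12 0' 80
python3 -m jog '0 0 0 0 0 12 0;0 0 0 0 0 12 0;0 0 0 0 0 12 0;0 0 0 0 0 12 0;0 0 0 0 0 4 0' 80
python3 -c "
from meas import *
plan(.5335,.0707,.1197,-174.4)
d=grab('wrist','w28');s=grab('scene','s28')
cv2.imwrite('pics/s28z.png',cv2.resize(s['color'][150:300,200:420,::-1],None,fx=3.6,fy=3.6,interpolation=cv2.INTER_CUBIC))
"
```

```text
clock: 55.6
tcp_pos: [0.5205, 0.2025, 0.1197]
orientation: [-0.105, 2.176, -2.172]
contact_force: [-0.6, 0.2, -1.2]
grip_width: 0.0269
clock: 56.02
tcp_pos: [0.5255, 0.1501, 0.1197]
orientation: [-0.103, 2.176, -2.173]
contact_force: [-0.4, -0.7, -1.8]
grip_width: 0.027
t 56.02 tcp [525.5 150.1 119.7] phi -174.66 grip 27.0 F [-0.4 -0.7 -1.8]
turn [ 0.1 -0.3  0.1] shift now-frame [-0.6 -0.1 79.8] shift goal-frame [-0.2  0.  79.8]
```

View pics/s28z.png

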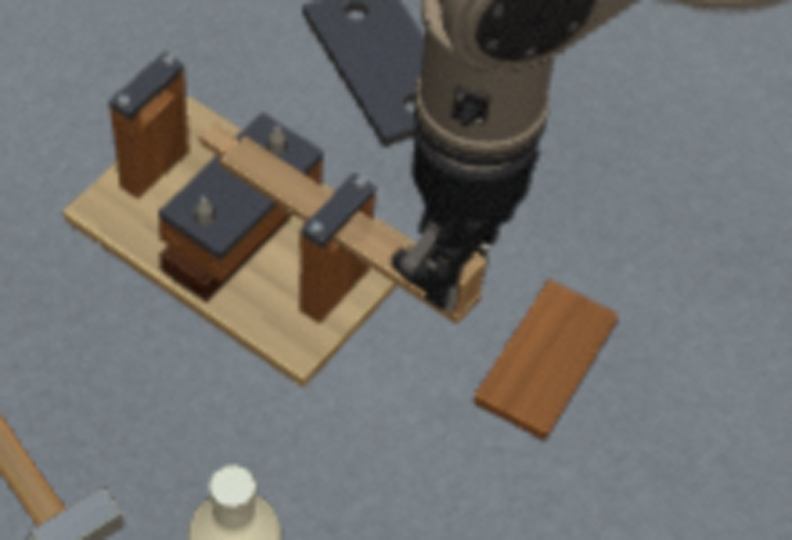

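View pics/w28.png

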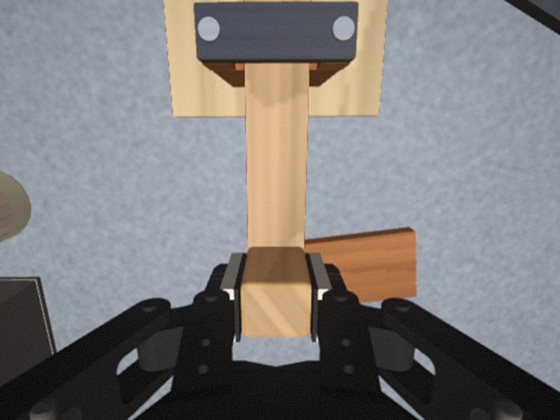

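The bar is centred in the entry bracket, bracket and bar both at column 276. Continuing towards the second window.

```bash

python3 -m jog '0 0 0 0 0 9 0;0 0 0 0 0 9 0;0 0 0 0 0 9 0;0 0 0 0 0 9 0;0 0 0 0 0 9 0' 80
python3 -m jog '0 0 0 0 0 6 0;0 0 0 0 0 6 0;0 0 0 0 0 6 0;0 0 0 0 0 4 0;0 0 0 0 0 0 0' 80
python3 -m jog '0 0 0 0 0 2 0;0 0 0 0 0 2 0;0 0 0 0 0 1 0;0 0 0 0 0 0 0;0 0 0 0 0 0 0' 80
python3 -c "
from meas import *
plan(.5335,.0707,.1197,-174.4)
d=grab('wrist','w29');s=grab('scene','s29')
cv2.imwrite('pics/s29z.png',cv2.resize(s['color'][150:300,200:420,::-1],None,fx=3.6,fy=3.6,interpolation=cv2.INTER_CUBIC))
"
```

```text
clock: 56.53
tcp_pos: [0.5297, 0.1068, 0.1194]
orientation: [-0.106, 2.175, -2.171]
contact_force: [1.1, -0.1, -0.8]
grip_width: 0.0269
clock: 56.95
tcp_pos: [0.5319, 0.085, 0.1195]
orientation: [-0.105, 2.176, -2.172]
contact_force: [-0.1, 0.5, -1.8]
grip_width: 0.0271
clock: 57.37
tcp_pos: [0.5323, 0.0812, 0.1193]
orientation: [-0.107, 2.175, -2.171]
contact_force: [-0.6, -0.3, -1.1]
grip_width: 0.0269
t 57.37 tcp [532.3  81.2 119.3] phi -174.49 grip 26.9 F [-0.6 -0.3 -1.1]
turn [ 0.1 -0.1  0.1] shift now-frame [-0.2 -0.4 10.6] shift goal-frame [-0.2 -0.4 10.6]
```

View pics/s29z.png

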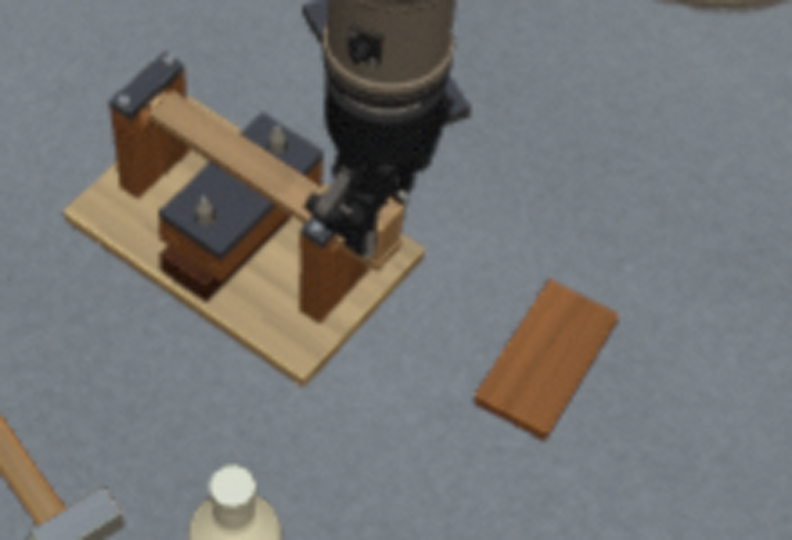

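View pics/w29.png

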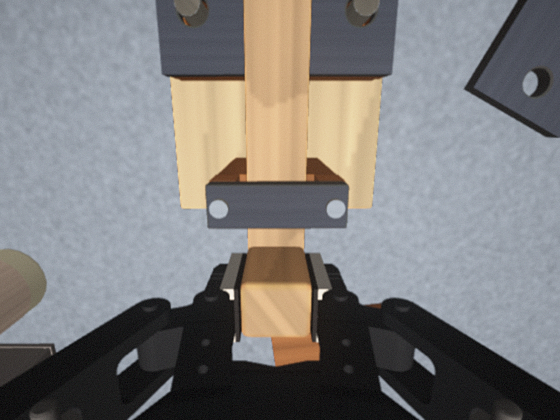

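The nose is in the second window. Closing the last 10 mm gently until the block touches.

```bash

python3 -m jog '0 0 0 0 1.5 3 0;0 0 0 0 1 3 0;0 0 0 0 0 1.5 0;0 0 0 0 0 0 0;0 0 0 0 0 0 0' 80
python3 -m jog '0 0 0 0 0 1 0;0 0 0 0 0 0 0;0 0 0 0 0 0.7 0;0 0 0 0 0 0 0;0 0 0 0 0 0 0' 80
python3 -m jog '0 0 0 0 0 0.7 0;0 0 0 0 0 0 0;0 0 0 0 0 0 0;0 0 0 0 0 0 0;0 0 0 0 0 0 0' 80
```

```text
clock: 57.88
tcp_pos: [0.533, 0.0733, 0.1168]
orientation: [-0.106, 2.176, -2.171]
contact_force: [1.0, -1.5, -1.3]
grip_width: 0.0271
clock: 58.3
tcp_pos: [0.5332, 0.0719, 0.1168]
orientation: [-0.107, 2.175, -2.171]
contact_force: [0.2, -0.4, -0.7]
grip_width: 0.0272
clock: 58.72
tcp_pos: [0.5333, 0.0712, 0.1168]
orientation: [-0.107, 2.175, -2.171]
contact_force: [-0.4, -0.1, -1.5]
grip_width: 0.0272
```

```bash

python3 -m jog '0 0 0 0 0.8 0.6 0;0 0 0 0 0 0 0;0 0 0 0 0 0 0;0 0 0 0 0 0 0;0 0 0 0 0 0 0' 80
python3 -m jog '0 0 0 0 0.5 0.7 0;0 0 0 0 0 0 0;0 0 0 0 0 0 0;0 0 0 0 0 0 0;0 0 0 0 0 0 0' 80
python3 -c "
from h import *
plan(.5335,.0707,.1155,-174.4)"
```

```text
clock: 59.13
tcp_pos: [0.5333, 0.0706, 0.116]
orientation: [-0.106, 2.175, -2.171]
contact_force: [-0.2, -0.3, -1.5]
grip_width: 0.0272
clock: 59.55
tcp_pos: [0.5334, 0.0698, 0.1155]
orientation: [-0.106, 2.175, -2.171]
contact_force: [0.0, -0.7, -1.7]
grip_width: 0.0266
t 59.55 tcp [533.4  69.8 115.5] phi -174.51 grip 26.6 F [ 0.  -0.7 -1.7]
turn [ 0.1 -0.1  0.1] shift now-frame [-0.2  0.  -0.9] shift goal-frame [-0.2  0.  -0.9]
```

```bash

python3 -m jog '0 0 0 0 0 0.7 0;0 0 0 0 0 0 0;0 0 0 0 0 0 0;0 0 0 0 0 0 0;0 0 0 0 0 0 0' 80
python3 -m jog '0 0 0 0 0 0.7 0;0 0 0 0 0 0 0;0 0 0 0 0 0 0;0 0 0 0 0 0 0;0 0 0 0 0 0 0' 80
python3 -c "
from meas import *
d=grab('wrist','w30')
plan(.5335,.0707,.1155,-174.4)"
```

```text
clock: 59.97
tcp_pos: [0.5334, 0.0697, 0.1155]
orientation: [-0.107, 2.176, -2.17]
contact_force: [-0.5, 2.9, 0.9]
grip_width: 0.0267
clock: 60.38
tcp_pos: [0.5334, 0.0697, 0.1155]
orientation: [-0.108, 2.177, -2.169]
contact_force: [-2.1, 5.7, 2.1]
grip_width: 0.0266
t 60.43 tcp [533.4  69.6 115.5] phi -174.46 grip 27.0 F [-2.6  5.5  1.5]
turn [ 0.2 -0.1  0.1] shift now-frame [-0.2 -0.  -1. ] shift goal-frame [-0.2 -0.  -1. ]
```

View pics/w30.png

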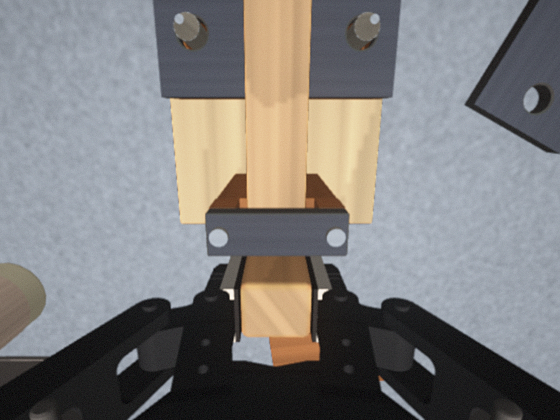

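The block is against the bracket at 5.7 N and the bar is on the sill. I'll ease off, release and retreat.

```bash

python3 -m jog '0 0 0 0 0.3 -1 0;0 0 0 0 0 0 0;0 0 0 0 0 0 0;0 0 0 0 0 0 0;0 0 0 0 0 0 0' 80
python3 -m jog '0 0 0 0 0 0 1;0 0 0 0 0 0 1;0 0 0 0 0 0 1;0 0 0 0 0 0 1;0 0 0 0 0 0 1' 80
python3 -m jog '0 0 0 0 -15 0 1;0 0 0 0 -30 0 1;0 0 0 0 -40 0 1;0 0 0 0 -40 0 1;0 0 0 0 -20 0 1'
python3 -m jog '0 0 0 0 0 -20 1;0 0 0 0 0 -35 1;0 0 0 0 0 -35 1;0 0 0 0 0 0 1;0 0 0 0 0 0 1'
python3 -c "
from meas import *
d=grab('wrist','w31');s=grab('scene','s31');t=grab('top','t31')
P=cloud(d)
for q in rect(d,(P[...,2]>.138)&(P[...,2]<.16)&(P[...,0]>.45)&(P[...,1]<.12),.148): print('grip',np.round(q[:5],1),q[5])
carrier(d)
cv2.imwrite('pics/s31z.png',cv2.resize(s['color'][150:300,200:420,::-1],None,fx=3.6,fy=3.6,interpolation=cv2.INTER_CUBIC))
plan(.5,.2,.2,-174.4)
"
```

```text
clock: 60.85
tcp_pos: [0.5335, 0.0697, 0.1154]
orientation: [-0.107, 2.176, -2.17]
contact_force: [-2.2, 4.1, 6.3]
grip_width: 0.027
clock: 61.27
tcp_pos: [0.5338, 0.0684, 0.1154]
orientation: [-0.104, 2.173, -2.173]
contact_force: [0.3, -0.8, 0.4]
grip_width: 0.0847
clock: 61.68
tcp_pos: [0.5355, 0.0672, 0.2644]
orientation: [-0.098, 2.171, -2.172]
contact_force: [1.2, 0.8, -0.3]
grip_width: 0.0854
clock: 62.1
tcp_pos: [0.5252, 0.1605, 0.2602]
orientation: [-0.11, 2.171, -2.17]
contact_force: [0.6, -1.1, -0.3]
grip_width: 0.0854
grip [533.7  72.2  27.4  23.5   5.7] [276.  92.]
brk [535.4  49.6  61.9  20.3   5.8] [277.  63.]
t 62.25 tcp [525.2 157.1 260.6] phi -174.64 grip 85.5 F [ 0.4 -0.6  1.6]
turn [ 0.1 -0.2  0.1] shift now-frame [ 21.   60.6 -45. ] shift goal-frame [ 20.9  60.6 -45.1]
```

View pics/s31z.png

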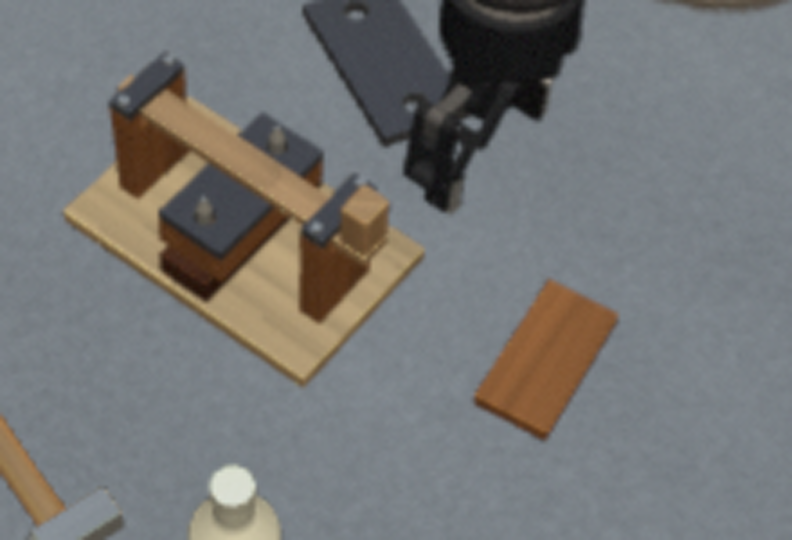

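View pics/w31.png

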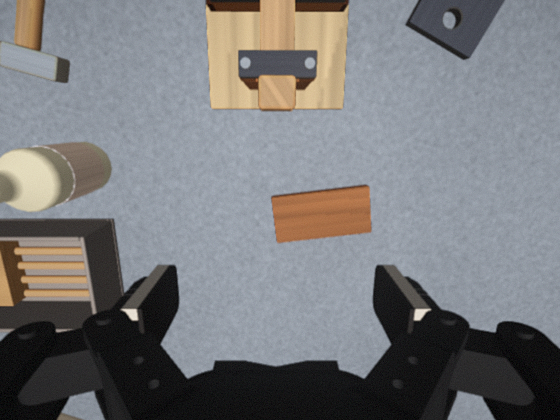

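View pics/t31.png

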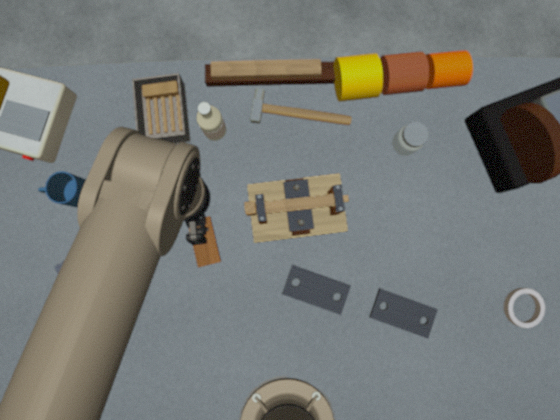

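All the checks look right: the block is against the bracket, the nose is out beyond the second bracket, the follower is flush, and the offcut, bottle and jar are undisturbed. Handing in.

```bash

python3 -m jog '0 0 0 0 0 0 1;0 0 0 0 0 0 1;0 0 0 0 0 0 1;0 0 0 0 0 0 1;0 0 0 0 0 0 1'
python3 -c "
from h import *
print(r.hand_in())"
```

```text
clock: 62.67
tcp_pos: [0.5252, 0.1585, 0.2604]
orientation: [-0.106, 2.176, -2.171]
contact_force: [-0.4, -0.3, -0.5]
grip_width: 0.0855
the job is handed in; nothing more can be done
None
```

The carrier is refilled and the job is handed in at about 63 s of the 210 s allowed. The hand-in reports no verdict.

**What I did**
- I drew the keeper out endways and laid it on the table, then lifted the follower off and set it down to the right of the carrier.
- I stacked both drilled blanks over the pins. Only two were present this time.
- The follower was knocked about 30 mm aside while it was set down. I measured it again, put it back over the pins, and slid the keeper in through both windows until the block touched the bracket (about 6 N). Then I released it and backed the arm away.

**Last checks**
- **Blanks:** the stack top measured 67.9 mm (68 expected), with the upper blank about 1 mm from the carrier centre and square to within 0.1°.
- **Follower:** its top measured 77.9 mm (78 expected), and it sits within 1 mm of centre at 5.6° yaw, against about 5.6° for the carrier.
- **Keeper:** the grip block is about 113 mm from the carrier centre along its y axis (112 is home), and the nose shows beyond the second bracket.
- **Surroundings:** the offcut is off the carrier, the glue bottle and jar are standing, and the arm is clear.

No check failed. The overhead and scene cameras disagreed by up to 4 mm on positions, within their stated calibration error. I used the wrist camera for the fitting, and it matched the arm's own position to within about a millimetre.

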